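Turn a beaker mouth-up on the lamp pad and hold the sprung shutter at its mark

ROBOT

A 7-joint arm with a two-finger parallel gripper is mounted at the origin on a cart in front of the work surface, level with it; the furniture and walls round the work are solid. World frame = base frame: x ahead of the robot, y to its left, z up, the work surface at z = 0. Lengths are in mm, angles in rad, forces in N, time in s.
With the tool pointing down it reaches from about 400 to 875 mm from the base axis. Payload 4.4 kg.
Tool frame: the origin (TCP) lies between the finger pads; the fingertips stand ctrl.tip_reach ahead of it and the grasp point (between the pads) lies 8 mm behind it (ctrl.tip_reach is the distance from the TCP to the fingertips, in mm); z points along the fingers, y is the direction in which the jaws open and shut (so a half turn about z gives the same grasp; the last joint's range is limited). The gripper opens to 85 mm and grips with 20 to 120 N. Pads are 22 mm wide; open, the fingers measure 114 mm over their backs; the gripper's body (76 mm by 85 mm) begins 54 mm behind the grasp point. The pads swing forward as they close: fully open they stand 13 mm farther back than shut.
Start: joints at [1.259, 0.628, 0.038, 1.517, -0.027, 0.996, -0.02], TCP at [158.194, -630.47, 214.713] pointing down, gripper open.
Joint ranges: [-3.06, 3.06], [-0.37, 2.12], [-1.25, 1.32], [0.18, 2.47], [-1.1, 4.24], [0.23, 1.98], [-2.94, 2.94]. Speed limits (rad/s): [2.57, 2.57, 3.14, 3.14, 3.14, 3.14, 3.14].

INTERFACE

Orientations are given as [roll, pitch, yaw] about the fixed x, y, z axes, in that order (R = Rz(yaw) Ry(pitch) Rx(roll)).
In Python, from cell import status, viewer, order, ctrl gives the robot as it stands.
- The arm moves only by the tool play_rows, never from a script. Its argument "series" is a list of rows, each a list of 5 numbers: the shift along the tool's x, y, z in cm, then the turn about the tool's z in degrees, then the closure, from 0 (fully open) to 1 (shut). In form: [[x, y, z, yaw, gripper], ...]. A call has 1 to 8 rows; each row is the pose to reach, as a shift and turn from the pose commanded when the call began, along the tool's axes at that moment; what a row does not reach only later rows make up. A row lasts 1/10 s, in which the tool goes at most 50 mm and 8.59 degrees, less where a joint would pass 70% of its speed; a pose out of reach is approached as far as the arm can. A call with a gripper value outside its range is refused whole. The fingers move at their own pace and stop on an object; the grip force is fixed at half the most. Time passes only in rows, so rows that repeat a pose let the fingers close. It gives the time, the measured TCP pose, the force and the opening at its end, in the units of the state.
- status.read_state(): the state, without advancing time (a new reading comes with each control period).
- viewer.get_image(name): name is "side" or "top"; returns a dict with "img" (400x640x3 uint8, red, green, blue), "vfov" (degrees; the focal length in pixels is half the picture's height over the tangent of half this angle, whatever the lens; pixels are square), "cx", "cy" (the principal point, pixels), "dist_coeffs" ([k1, k2, p1, p2, k3] as OpenCV has them; the pictures are not rectified), "rvec" (rotation vector, rad) and "tvec" (3), from world to camera coordinates, as OpenCV has them. Camera axes: x right, y down, z forward; pixel columns grow to the right and rows downward; lengths in mm; the calibration is good to about 2 mm. A picture is of the moment at which its call begins. There is no depth.
- order.finish_job(): hands the job in, once; it reports no verdict.
The state is a dict: "clock": time; "qpos": joint angles; "qd": joint speeds; "tau": joint torques, N m; "eef_pos": TCP position; "tool_rot": TCP orientation; "force": force on the tool from outside, world axes, zero at the start; "torque": the same for the moment, N m; "width": finger opening in mm.
Only numpy, scipy, OpenCV 4.12 (cv2) and the standard library are available. Lean on these libraries where they do the work, as an engineer would, in place of code of your own. Each camera call takes 0.05 s, during which the arm holds its last target. There are 200 camera calls.

TASK

Turn the upside-down steel beaker over and stand it mouth-up, wholly on the round black pad in front of the lamp housing, and let go of it. Then pull the black handle of the sprung shutter slide out towards you until its orange pointer is level with the red mark, and keep it there: it springs shut if released, so finish while still holding it. Leave the tin, the tape roll and the blue marker where they are.

Things in the scene. Friction and masses are not known exactly. Their poses are not given: they have to be found in the camera images.
- beaker: Loose straight-walled round steel beaker, outer diameter 54, height 80, wall 3 mm, 0.06 to 0.13 kg. Origin: centre of its closed bottom's outer face; z runs from bottom to open mouth. Starts mouth-down on the bench: origin 80 mm up, z pointing down. Smooth side, can be gripped anywhere; laid on its side it stays lying.
- lamp_unit: Fixed UV lamp unit. Origin: on the bench under the housing's front face; x points away from the robot into the housing, y left, z up. White housing x 0 to 100, y -82 to 90, top at z 120 mm; on top, along y 58, the shutter slide between rails (tops z 130). In front a grey base plate with the pad, 8 mm thick, x -155 to 0, y -56 to 56. A metal leaf over the window moves with the slide.
- pad (a point): Centre of the top face of the round black rubber pad (diameter 100 mm, fixed to the base plate, top 11 mm above the bench), at x -100, y 0 mm of the unit. Axes as the unit's.
- shutter_slide (a joint): Sprung shutter slide, in m: 0 = shut (where it starts and where the spring returns it), grows as it is pulled out along the unit's -x (towards the robot); stop at 0.065. The spring pulls back with 4.5 N when shut and 150 N/m more, about 11 N at 0.04.
- handle (a point): Grip point on the slide's upright black handle tab (10 mm thick along x, 28 wide along y, standing z 132 to 178 mm above the bench): its centre line, 160 mm above the bench; at x -15, y 58 mm of the unit when shut. Pinch from above across its thickness (closing along x). Moves with the slide. Behind it slide and rails stay below z 133 mm. Axes as the unit's.
- pointer (a point): Tip of the thin orange pointer on the slide, on top of the housing at x +80, y 28 mm of the unit when shut; moves with the slide. Axes as the unit's.
- mark (a point): The end nearest the slide of the red mark beside the slide on top of the housing, 28 to 56 mm in front of (unit's -x from) the shut pointer; set anew each time, does not move during the work. The pointer is at the mark when both have the same x in the unit's frame. Axes as the unit's.
- membrane_tin: Bystander: round tin with a green lid, 57 mm across, 23 mm high. Origin at the centre of its underside.
- tape_roll: Bystander: roll of beige tape lying flat, 78 mm across, 19 mm high. Origin at the centre of its underside.
- marker_blue: Bystander: white marker pen with a blue cap lying on the bench, 126 mm long, 14 mm thick. Origin at the middle of its underside.

How it is judged (in metres and radians):
On the way, in this order (a step that is already met when the one before it is completed fails the run):
1. the beaker stands mouth-up on the pad, let go, with the shutter still shut (angle between beaker's own z axis and vertical below 0.08 rad and horizontal distance between beaker and pad below 0.023 m and z of beaker in the frame of pad between -0.003 and 0.004 m and contact force between the fingers and beaker below 0.05 N and value of joint shutter_slide below 0.006 m), for 0.2 s.
2. the slide is pulled out so that the pointer is at the mark (x of pointer in the frame of mark between -0.004 and 0.004 m and contact force between the fingers and shutter_slide above 1 N), for 0.5 s.
At the end, for the whole second after the job is handed in: The gripper is holding the slide's handle with the pointer within 4 mm of the red mark, and the beaker stands untouched and at rest, mouth-up and level, wholly on the pad (its centre within 23 mm of the pad's) (all of step 2 and contact force between beaker and shutter_slide below 0.05 N and angle between beaker's own z axis and vertical below 0.08 rad and horizontal distance between beaker and pad below 0.023 m and z of beaker in the frame of pad between -0.003 and 0.004 m and contact force between each of the arm, the fingers and beaker below 0.05 N and linear speed of beaker below 0.02 m/s); the arm keeps its last pose, push and grip.
It fails at once if the tin, the tape roll or the marker is moved more than 25 mm (distance of any of membrane_tin, tape_roll, marker_blue from where it was at the start of the episode above 0.025 m).
It also fails if it takes over 72 s, if anything falls off the work surface, if the arm or the gripper's body presses on something with over 40 N, if the wrist force passes 120 N, or if a joint passes its speed limit or range.

## Working session

There is one attempt and no reset: what is moved stays moved. The work goes in short steps, Python scripts to look and compute and a tool call to move; the robot and the scene stay as the last step left them, time stands still between calls to the robot, and variables do not carry over. Pictures are saved under pics/ and viewed, about 8 in all and at most 12, crops included, and the job is handed in when it is done.

Besides the shell and the picture viewer there is one more tool, called after "Request:" as name(argument=value, ...), one argument or row to a line, values as JSON. play_rows: Moves the arm, as the interface text tells. Its arguments: {"type":"object","properties":{"series":{"type":"array","items":{"type":"array","items":{"type":"number"}}}},"required":["series"]}

```bash
ls; mkdir -p pics; cat > h.py <<'E'
import numpy as np, cv2, pickle
from scipy.spatial.transform import Rotation as Ro
def grab(n):
    from cell import viewer
    d=viewer.get_image(n); return d
def K(d):
    f=200/np.tan(np.radians(d["vfov"])/2); return np.array([[f,0,d["cx"]],[0,f,d["cy"]],[0,0,1.]])
def ray(d,uv):
    p=cv2.undistortPoints(np.array([[uv]],float),K(d),np.array(d["dist_coeffs"],float))[0,0]
    R=cv2.Rodrigues(np.array(d["rvec"],float))[0]; t=np.array(d["tvec"],float)
    return -R.T@t, R.T@np.array([p[0],p[1],1])
def onz(d,uv,z):
    c,v=ray(d,uv); return c+v*(z-c[2])/v[2]
def proj(d,P):
    return cv2.projectPoints(np.atleast_2d(np.array(P,float)),np.array(d["rvec"],float),np.array(d["tvec"],float),K(d),np.array(d["dist_coeffs"],float))[0][:,0]
def tri(d1,a,d2,b):
    c1,v1=ray(d1,a);c2,v2=ray(d2,b)
    s=np.linalg.lstsq(np.c_[v1,-v2],c2-c1,rcond=None)[0]
    p,q=c1+s[0]*v1,c2+s[1]*v2
    return (p+q)/2,np.linalg.norm(p-q)
def save(n,f):
    d=grab(n); cv2.imwrite(f,cv2.cvtColor(d["img"],cv2.COLOR_RGB2BGR)); pickle.dump(d,open(f[:-3]+"pkl","wb")); return d
def load(f): return pickle.load(open(f,"rb"))
E
python3 - <<'E'
from h import *
from cell import status,ctrl
s=status.read_state(); print(s, ctrl.tip_reach)
for n in("side","top"):
    d=save(n,f"pics/{n}0.png"); print(n,d["vfov"],d["cx"],d["cy"],d["dist_coeffs"],ray(d,(320,200)))
E
```

```text
pics
{'clock': 0.0, 'qpos': array([ 1.25921347,  0.629338  ,  0.03841636,  1.51837224, -0.02703465,
        0.99627966, -0.0199962 ]), 'qd': array([ 0.00073164,  0.00061064, -0.00063509, -0.00140326,  0.00158867,
       -0.00109774,  0.00056749]), 'tau': array([-2.08286849e-06, -5.63407159e+01,  1.22652333e+00, -1.93449032e+01,
        1.11151597e-02,  1.05206994e-02,  1.52345046e-05]), 'eef_pos': array([ 158.04941749, -629.81985678,  213.79254047]), 'tool_rot': array([-3.13971199e+00, -1.96933107e-05,  2.45788399e-01]), 'force': array([ 0.18152275, -0.74991359, -0.02708377]), 'torque': array([ 0.00165982, -0.02849924, -0.00525124]), 'width': 85.76739329473997} 11.0
side 55.55100112296825 318.4498227500302 202.18099266003378 [-0.07115652  0.          0.          0.          0.        ] (array([ 616.52104626, -791.41913217,  917.34409008]), array([-0.0845469 ,  0.59761346, -0.79734536]))
top 46.29792859046121 321.53686981839854 201.37529262312805 [-0.03898231  0.          0.          0.          0.        ] (array([ 426.9895819 , -185.77346325, 1135.25372768]), array([ 8.02242390e-02, -6.52886643e-05, -9.96786589e-01]))
```

View pics/top0.png

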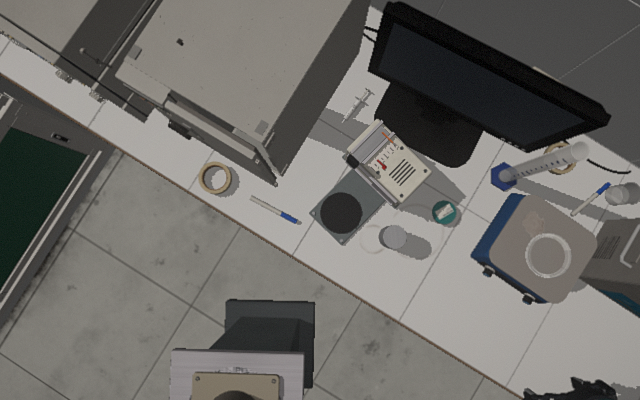

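View pics/side0.png

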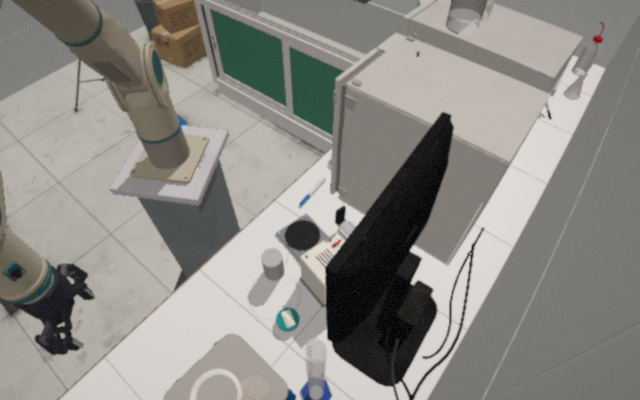

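The views show a bench rotated against the world axes. In the top view the pad is at about (341,212), the upside-down beaker at about (393,237), and the housing at about (395,165). The tool can't tilt, so my plan is to turn the beaker by pivoting it in the jaws against the housing's top front edge.

```bash
python3 - <<'E'
from h import *
d=load("pics/top0.pkl");s=load("pics/side0.pkl")
a=cv2.cvtColor(d["img"],cv2.COLOR_RGB2BGR)[110:260,300:460]
b=cv2.cvtColor(s["img"],cv2.COLOR_RGB2BGR)[190:310,240:370]
cv2.imwrite("pics/crop0.png",np.hstack([cv2.resize(a,(480,450),interpolation=3),cv2.resize(b,(320,295),interpolation=3)] if 0 else [cv2.resize(a,(640,600),interpolation=2)]))
cv2.imwrite("pics/crop1.png",cv2.resize(b,(650,600),interpolation=2))
# pad: dark blob in top
g=cv2.cvtColor(d["img"],cv2.COLOR_RGB2GRAY)
m=(g<50).astype(np.uint8); n,l,st,c=cv2.connectedComponentsWithStats(m)
k=l[213,341]; print("pad blob",st[k],c[k]); print("pad",onz(d,c[k],11))
cn=max(cv2.findContours((l==k).astype(np.uint8),0,2)[0],key=len); e=cv2.fitEllipse(cn); print(e,onz(d,e[0],11))
print("beaker top guess",onz(d,(394,237),80), "origin px",proj(d,[[0,0,0]]))
E
```

```text
pad blob [ 321  193   41   40 1297] [340.74016962 212.55127217]
pad [ 488.61402527 -236.61147096   11.        ]
((340.7314758300781, 212.5712432861328), (39.56840896606445, 40.08143997192383), 113.49490356445312) [ 488.56531723 -236.59175997   11.        ]
beaker top guess [ 433.08963271 -354.95097023   80.        ] origin px [[235.40150938 415.6388519 ]]
```

View pics/crop0.png

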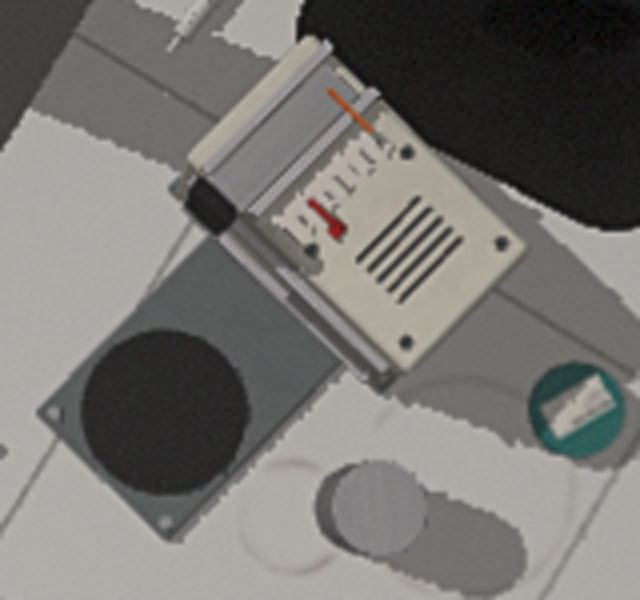

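View pics/crop1.png

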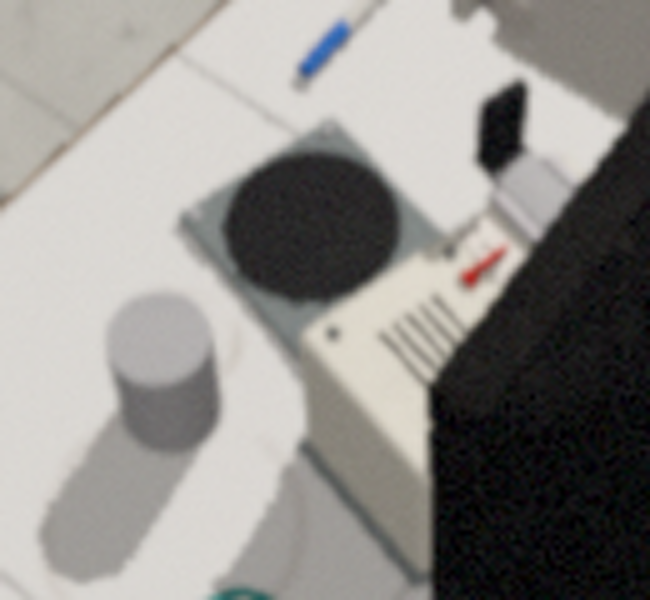

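The crops show the pad as a clean ellipse, the handle at crop (212,205), the orange pointer running (330,90)–(378,135), the red mark (310,200)–(337,230), and the housing's right-hand edge (405,368)–(525,245) free of fittings. I'll use that right edge for pivoting.

```bash
cat >> h.py <<'E'
def unitfit():
    d=load("pics/top0.pkl"); f=lambda u,v:(300+u/4-.375,110+v/4-.375)
    return d,f
E
python3 - <<'E'
from h import *
d,f=unitfit()
s=load("pics/side0.pkl")
C={"RF":(405,368),"RB":(525,245),"LF":(188,165),"LB":(316,38)}
W={k:onz(d,f(*v),120)[:2] for k,v in C.items()}
for k in W: print(k,W[k].round(1))
U={"RF":(0,-82),"RB":(100,-82),"LF":(0,90),"LB":(100,90)}
# base plate outer corners, z=8
W["PL"]=onz(d,f(38,412),8)[:2];U["PL"]=(-155,56)
W["PR"]=onz(d,f(172,541),8)[:2];U["PR"]=(-155,-56)
for i in range(3): pass
pad=onz(d,(340.74,212.57),11)[:2]; W["pad"]=pad;U["pad"]=(-100,0)
A=np.array([U[k] for k in W],float);B=np.array([W[k] for k in W])
a,b=A-A.mean(0),B-B.mean(0)
th=np.arctan2((a[:,0]*b[:,1]-a[:,1]*b[:,0]).sum(),(a*b).sum())
R=np.array([[np.cos(th),-np.sin(th)],[np.sin(th),np.cos(th)]]); t=B.mean(0)-R@A.mean(0)
print("yaw",th,np.degrees(th),"org",t)
for k in W: print(k,(R.T@(W[k]-t)).round(1))
t2=pad-R@[-100,0]; print("t from pad",t2)
np.savez("unit.npz",R=R,t=t,th=th)
u=lambda p:(R.T@(p[:2]-t)).round(1)
for n,p,z in[("ptr tip",(378,135),121),("ptr base",(330,90),121),("mark near",(310,200),121),("mark far",(337,230),121),("handle top",(205,190),178),("handle c",(212,205),160)]:
    print(n,u(onz(d,f(*p),z)))
# beaker top disc
c=f(380,508);p=onz(d,c,80);print("beaker",p.round(1),u(p))
print("proj side",proj(s,[p]), "diam px check",(onz(d,f(428,508),80)-onz(d,f(331,508),80))[:2])
print("side beaker centre",onz(s,(240+160*.2,190+338*.2),80).round(1))
print("tin",onz(d,f(577,410),23).round(1))
E
```

```text
RF [ 510.2 -362.3]
RB [ 579.8 -427.4]
LF [ 618.6 -241.2]
LB [ 691.9 -310.4]
yaw -0.7451757010091093 -42.69542266352449 org [ 561.46708962 -305.1065399 ]
RF [  1.1 -76.8]
RB [ 96.4 -77.4]
LF [-1.3 85.7]
LB [99.4 84.6]
PL [-153.2   55.4]
PR [-152.4  -56.4]
pad [-100.     0.9]
t from pad [ 562.06577507 -304.42229626]
ptr tip [83.8 22.5]
ptr base [83.4 58.8]
mark near [31.4 24.3]
mark far [29.8  2.2]
handle top [-14.8  65.2]
handle c [-14.8  58.3]
beaker [ 434.  -356.3   80. ] [ -59.  -124.1]
proj side [[271.2890879  256.20652853]] diam px check [  1.50230906 -54.79598776]
side beaker centre [ 436.6 -359.9   80. ]
tin [ 496.  -482.7   23. ]
```

```bash
cat >> h.py <<'E'
def go(target=None,yaw=None,u=None,z=None):
    """print tool-axis row (cm,deg) to world xyz target (TCP, mm) / unit coords u"""
    from cell import status
    s=status.read_state(); p=np.array(s["eef_pos"]); R=Ro.from_euler("xyz",s["tool_rot"])
    if u is not None:
        n=np.load("unit.npz"); target=np.r_[n["R"]@np.array(u,float)+n["t"],z]
    dl=R.inv().apply(np.array(target)-p)/10
    dy=0 if yaw is None else -np.degrees((yaw-s["tool_rot"][2]+np.pi)%(2*np.pi)-np.pi)
    print("t",round(s["clock"],2),"pos",p.round(1),"rpy",np.round(s["tool_rot"],3),"w",round(s["width"],1),"F",np.round(s["force"],1),"q",np.round(s["qpos"],2))
    print("->",np.round(target,1),"row",dl.round(2),"yaw",round(dy,1))
E
python3 - <<'E'
from h import *
go((435,-357,150),yaw=0.826)
E
```

```text
t 0.1 pos [ 158.1 -629.9  213.9] rpy [-3.14  -0.     0.246] w 85.7 F [ 0.8  0.3 -0.4] q [ 1.26  0.63  0.04  1.52 -0.03  1.   -0.02]
-> [ 435 -357  150] row [ 33.5  -19.72   6.42] yaw -33.2
```

Request:
play_rows(
  series=[
    [4,-2.4,-3,-5,0],
    [8.4,-5,-4,-12,0],
    [12.6,-7.5,-4,-20,0],
    [16.8,-10,-4,-28,0],
    [21,-12.4,-4,-33.2,0],
    [25.2,-14.9,-2,-33.2,0],
    [29.4,-17.4,2,-33.2,0],
    [33.5,-19.7,5,-33.2,0],
  ],
)

```text
clock: 0.9
eef_pos: [421.3, -370.6, 177.5]
tool_rot: [3.141, 0.0, 0.825]
force: [-0.3, -0.6, -0.1]
width: 85.8
```

```bash
python3 - <<'E'
from h import *
go((435,-357,100),yaw=0.826)
d=save("top","pics/top1.png");s=save("side","pics/side1.png")
a=cv2.cvtColor(d["img"],cv2.COLOR_RGB2BGR)[150:300,320:460]
b=cv2.cvtColor(s["img"],cv2.COLOR_RGB2BGR)[180:330,210:350]
cv2.imwrite("pics/v1.png",cv2.resize(np.hstack([a,b]),(800,429),interpolation=2))
E
```

```text
t 0.9 pos [ 421.3 -370.6  177.5] rpy [3.141 0.    0.825] w 85.8 F [-0.3 -0.6 -0.1] q [ 0.76  0.55 -0.13  1.81  0.1   0.79 -0.17]
-> [ 435 -357  100] row [1.93 0.08 7.75] yaw -0.1
```

View pics/v1.png

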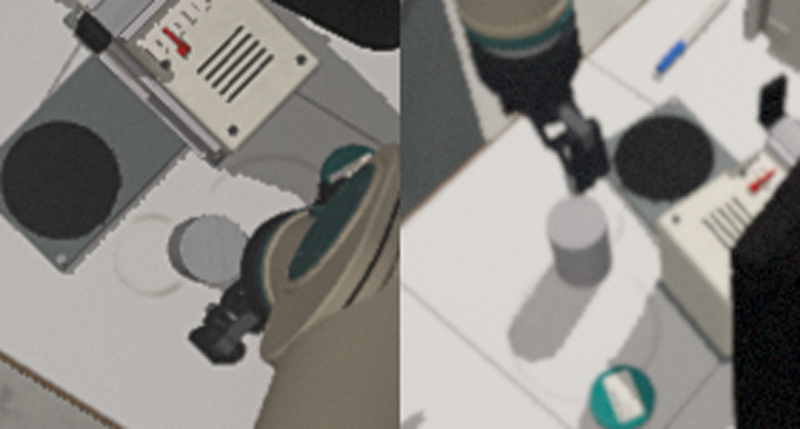

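The gripper is above and slightly short of the beaker and the jaws line up with it. I'll go over the beaker, descend and close.

Request:
play_rows(
  series=[
    [1.9,0,2,0,0],
    [1.9,0,5,0,0],
    [1.9,0,10,0,0],
    [1.9,0,14.5,0,0],
    [1.9,0,14.9,0,0],
    [1.9,0,14.9,0,0],
    [1.9,0,14.9,0,0.5],
    [1.9,0,14.9,0,1],
  ],
)

```text
clock: 1.8
eef_pos: [435.0, -359.2, 31.8]
tool_rot: [3.137, -0.0, 0.825]
force: [-0.5, -0.5, 1.4]
width: 59.4
```

Request:
play_rows(
  series=[
    [0,0,0,0,1],
    [0,0,0,0,1],
    [0,0,0,0,1],
    [0,0,0,0,1],
  ],
)

```text
clock: 2.2
eef_pos: [434.7, -359.0, 32.0]
tool_rot: [3.137, -0.0, 0.825]
force: [-1.2, 0.8, 7.7]
width: 52.4
```

```bash
python3 - <<'E'
from h import *
go(u=(45,-82-55),z=220,yaw=0.826)
d=save("top","pics/top2.png");s=save("side","pics/side2.png")
E
```

```text
t 2.2 pos [ 434.7 -359.    32. ] rpy [ 3.137 -0.     0.825] w 52.4 F [-1.2  0.8  7.7] q [ 0.7   0.77 -0.09  1.9   0.14  0.48 -0.24]
-> [ 501.6 -436.3  220. ] row [ -1.13  10.24 -18.76] yaw -0.1
```

Request:
play_rows(
  series=[
    [0,0,0,0,0.2],
    [0,0,0.5,0,0],
    [0,0,0.6,0,0.3],
    [0,0,0.6,0,1],
    [0,0,0.6,0,1],
    [0,0,0.6,0,1],
    [0,0,0.6,0,1],
    [0,0,0.6,0,1],
  ],
)

```text
clock: 3.1
eef_pos: [433.5, -357.9, 23.3]
tool_rot: [-3.142, -0.0, 0.825]
force: [-0.9, 0.1, 2.4]
width: 52.6
```

Request:
play_rows(
  series=[
    [0,0,-2,0,1],
    [0,0,-6,0,1],
    [-0.5,1,-11,0,1],
    [-1.1,4,-15,0,1],
    [-1.1,8,-19,0,1],
    [-1.1,10.2,-19.4,0,1],
    [-1.1,10.2,-19.4,0,1],
    [-1.1,10.2,-19.4,0,1],
  ],
)

```text
clock: 3.9
eef_pos: [500.3, -434.6, 216.3]
tool_rot: [-3.139, 0.0, 0.825]
force: [-0.0, 0.5, -0.8]
width: 52.7
```

```bash
python3 - <<'E'
from h import *
go(u=(45,-82-55),z=144,yaw=0.826)
d=save("top","pics/top3.png");s=save("side","pics/side3.png")
a=cv2.cvtColor(d["img"],cv2.COLOR_RGB2BGR)[120:270,340:480]
b=cv2.cvtColor(s["img"],cv2.COLOR_RGB2BGR)[180:330,230:370]
cv2.imwrite("pics/v3.png",cv2.resize(np.hstack([a,b]),(800,429),interpolation=2))
E
```

```text
t 3.9 pos [ 500.3 -434.6  216.3] rpy [-3.139  0.     0.825] w 52.7 F [-0.   0.5 -0.8] q [ 0.75  0.65 -0.14  1.47  0.1   1.03 -0.15]
-> [ 501.6 -436.3  144. ] row [-0.03  0.23  7.23] yaw -0.0
```

View pics/v3.png

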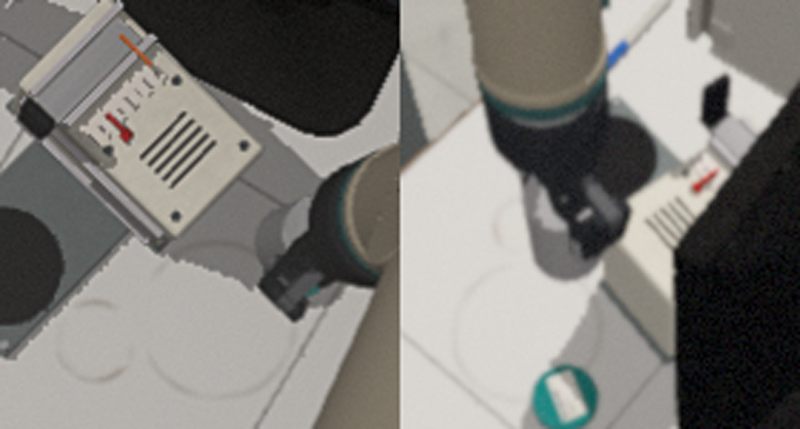

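The beaker is held upright (mouth-down) in front of the right side. I gripped it slightly low, so I'll set it on the housing top and regrip about 5 mm higher so it clears the palm when it pivots.

Request:
play_rows(
  series=[
    [4,0,0,0,1],
    [8,0.2,0,0,1],
    [10,0.2,3,0,1],
    [10,0.2,6,0,1],
    [10,0.2,6.8,0,1],
    [10,0.2,6.8,0,1],
    [10,0.2,6.8,0,1],
  ],
)

```text
clock: 4.7
eef_pos: [570.0, -364.2, 150.2]
tool_rot: [3.14, 0.0, 0.824]
force: [-0.8, 0.2, -0.4]
width: 52.6
```

```bash
python3 - <<'E'
from h import *
go(u=(45,-30),z=143.3,yaw=0.826)
E
```

```text
t 4.7 pos [ 570.  -364.2  150.2] rpy [3.14  0.    0.824] w 52.6 F [-0.8  0.2 -0.4] q [ 0.6   0.74 -0.13  1.5   0.11  0.91 -0.31]
-> [ 574.2 -357.7  143.3] row [ 0.77 -0.14  0.69] yaw -0.1
```

Request:
play_rows(
  series=[
    [0,0,0.4,0,1],
    [0,0,0.7,0,1],
    [0,0,0.7,0,1],
    [0,0,0.7,0,0.2],
    [0,0,0.5,0,0.1],
    [0,0,0.2,0,0.1],
    [0,0,0.2,0,0.1],
    [0,0,0.2,0,0.1],
  ],
)

```text
clock: 5.5
eef_pos: [570.4, -363.0, 147.4]
tool_rot: [3.141, -0.0, 0.825]
force: [0.6, 0.2, -0.1]
width: 77.0
```

Request:
play_rows(
  series=[
    [0,0,0,0,0.4],
    [0,0,0,0,1],
    [0,0,0,0,1],
    [0,0,0,0,1],
    [0,0,0,0,1],
    [0,0,0,0,1],
  ],
)

```text
clock: 6.1
eef_pos: [570.5, -363.2, 147.5]
tool_rot: [3.141, -0.0, 0.825]
force: [-0.3, 0.1, 2.6]
width: 52.1
```

```bash
python3 - <<'E'
from h import *
go(u=(45,-82-48),z=180,yaw=0.826)
E
```

```text
t 6.1 pos [ 570.5 -363.2  147.5] rpy [ 3.141 -0.     0.825] w 52.1 F [-0.3  0.1  2.6] q [ 0.6   0.74 -0.13  1.5   0.11  0.91 -0.31]
-> [ 506.4 -431.2  180. ] row [-9.34 -0.1  -3.25] yaw -0.0
```

Request:
play_rows(
  series=[
    [0,0,-4,0,1],
    [-4,0,-5,0,1],
    [-8,0,-5,0,1],
    [-9.3,0,-3,0,1],
    [-9.3,0,0,0,1],
    [-9.3,0,0.9,0,1],
    [-9.3,0,0.9,0,1],
    [-9.3,0,0.9,0,1],
  ],
)

```text
clock: 6.9
eef_pos: [508.2, -430.9, 138.9]
tool_rot: [3.141, -0.001, 0.826]
force: [-0.2, -0.0, -0.2]
width: 52.6
```

Request:
play_rows(
  series=[
    [0.7,0,0,0,1],
    [1.4,0,0,0,1],
    [2.1,0,0,0,1],
    [2.8,0,0,0,1],
    [3.4,0,0,0,1],
    [3.4,0,0,0,1],
  ],
)

```text
clock: 7.5
eef_pos: [529.4, -409.4, 139.7]
tool_rot: [3.138, 0.005, 0.825]
force: [-3.5, -4.6, 2.1]
width: 52.4
```

```bash
python3 - <<'E'
from h import *
go(u=(45,-70),z=138,yaw=0.826)
E
```

```text
t 7.5 pos [ 529.4 -409.4  139.7] rpy [3.138 0.005 0.825] w 52.4 F [-3.5 -4.6  2.1] q [ 0.69  0.74 -0.13  1.53  0.12  0.88 -0.23]
-> [ 547.1 -387.1  138. ] row [ 2.84 -0.22  0.16] yaw -0.1
```

Request:
play_rows(
  series=[
    [0.8,0,0,0,1],
    [1.6,0,0,0,1],
    [2.4,0,0,0,1],
    [3.2,0,0,0,1],
    [3.2,0,0,0,1],
    [3.2,0,0,0,1],
  ],
)

```text
clock: 8.1
eef_pos: [552.4, -384.1, 139.4]
tool_rot: [3.139, 0.001, 0.825]
force: [-0.9, -3.2, 4.2]
width: 52.5
```

```bash
python3 - <<'E'
from h import *
go(u=(45,-55),z=138,yaw=0.826)
d=save("top","pics/top4.png");s=save("side","pics/side4.png")
a=cv2.cvtColor(d["img"],cv2.COLOR_RGB2BGR)[120:270,340:480]
b=cv2.cvtColor(s["img"],cv2.COLOR_RGB2BGR)[180:330,230:370]
cv2.imwrite("pics/v4.png",cv2.resize(np.hstack([a,b]),(800,429),interpolation=2))
E
```

```text
t 8.1 pos [ 552.4 -384.1  139.4] rpy [3.139e+00 1.000e-03 8.250e-01] w 52.5 F [-0.9 -3.2  4.2] q [ 0.64  0.74 -0.12  1.52  0.11  0.89 -0.27]
-> [ 557.2 -376.   138. ] row [ 0.92 -0.19  0.14] yaw -0.0
```

View pics/v4.png

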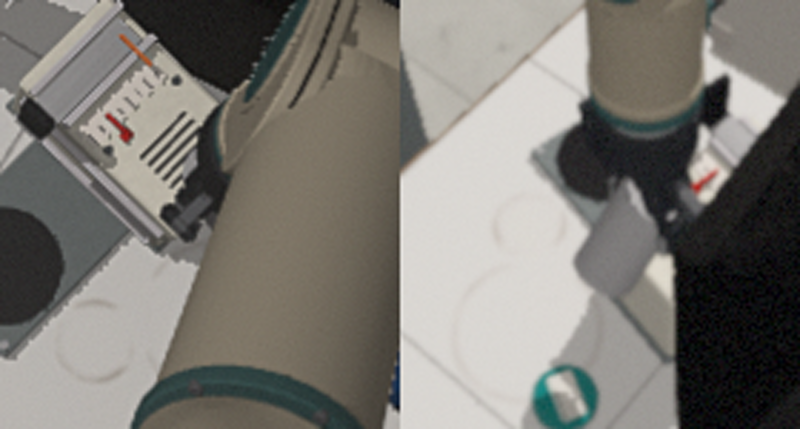

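The side view shows the beaker pivoting as planned, with its mouth trailing down and away from the housing. I'll continue forwards and press down.

Request:
play_rows(
  series=[
    [0.6,0,0,0,1],
    [1.2,0,0,0,1],
    [1.5,0,0.2,0,1],
    [1.5,0,0.4,0,1],
    [1.5,0,0.5,0,1],
    [1.5,0,0.5,0,1],
    [1.5,0,0.5,0,1],
  ],
)

```text
clock: 8.9
eef_pos: [562.8, -371.2, 133.9]
tool_rot: [3.141, -0.001, 0.826]
force: [-1.6, -1.3, 6.1]
width: 52.0
```

```bash
python3 - <<'E'
from h import *
go(u=(45,-140),z=250,yaw=0.826)
d=save("top","pics/top5.png");s=save("side","pics/side5.png")
b=cv2.cvtColor(s["img"],cv2.COLOR_RGB2BGR)[180:330,230:370]
cv2.imwrite("pics/v5.png",cv2.resize(b,(560,600),interpolation=2))
E
```

```text
t 8.9 pos [ 562.8 -371.2  133.9] rpy [ 3.141e+00 -1.000e-03  8.260e-01] w 52.0 F [-1.6 -1.3  6.1] q [ 0.61  0.75 -0.12  1.52  0.11  0.88 -0.29]
-> [ 499.6 -438.5  250. ] row [ -9.22  -0.08 -11.62] yaw -0.0
```

View pics/v5.png

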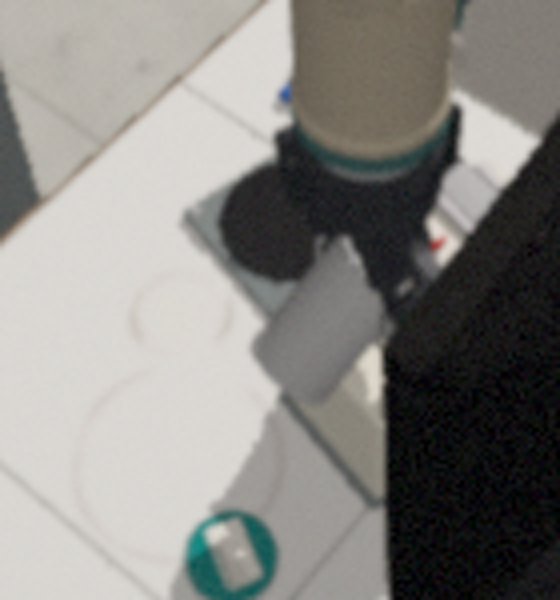

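```bash
python3 - <<'E'
from h import *
s=load("pics/side5.pkl");n=np.load("unit.npz")
yv=np.r_[n["R"]@[0,1],0]; P=np.array([562.8,-371.2,146])
for a in (0,15,30,45,-15):
    v=yv*np.cos(np.radians(a))+np.array([0,0,np.sin(np.radians(a))])
    q=(proj(s,[P,P-40*v,P+40*v])-[230,180])*4
    print(a,q.round(0).tolist(),(q[2]-q[1]).round(0))
E
```

```text
0 [[367.0, 303.0], [312.0, 341.0], [421.0, 265.0]] [108. -76.]
15 [[367.0, 303.0], [314.0, 348.0], [419.0, 257.0]] [105. -91.]
30 [[367.0, 303.0], [320.0, 352.0], [415.0, 252.0]] [  95. -100.]
45 [[367.0, 303.0], [329.0, 353.0], [407.0, 251.0]] [  78. -102.]
-15 [[367.0, 303.0], [314.0, 331.0], [418.0, 275.0]] [104. -56.]
```

The silhouette edges suggest only about 45° of tilt, which doesn't fit the edge geometry. I'll lift clear and take a cleaner look.

Request:
play_rows(
  series=[
    [-1,0,-4,0,1],
    [-5,0,-7,0,1],
    [-9,0,-7,0,1],
    [-11,0,-7,0,1],
    [-11,0,-7,0,1],
  ],
)

```text
clock: 9.5
eef_pos: [484.5, -454.9, 202.6]
tool_rot: [-3.14, 0.001, 0.82]
force: [-0.0, 0.1, -0.8]
width: 51.9
```

```bash
python3 - <<'E'
from h import *
go(u=(45,-140),z=250,yaw=0.826)
from cell import status
p=status.read_state()["eef_pos"]
s=save("side","pics/side6.png");n=np.load("unit.npz")
P=p+[0,0,12]; q=proj(s,[P])[0]; x0,y0=(q-[60,60]).astype(int)
b=cv2.cvtColor(s["img"],cv2.COLOR_RGB2BGR)[y0:y0+120,x0:x0+130]
cv2.imwrite("pics/v6.png",cv2.resize(b,(650,600),interpolation=2))
print(x0,y0)
yv=np.r_[n["R"]@[0,1],0]
for a in (0,30,45,60,75,90):
    v=yv*np.cos(np.radians(a))+np.array([0,0,np.sin(np.radians(a))])
    r=(proj(s,[P,P-40*v,P+40*v])-[x0,y0])*5
    print(a,r.round(0).tolist(),(r[2]-r[1]).round(0))
E
```

```text
t 9.5 pos [ 484.5 -454.9  202.6] rpy [-3.14e+00  1.00e-03  8.20e-01] w 51.9 F [-0.   0.1 -0.8] q [ 0.79  0.66 -0.13  1.48  0.1   1.   -0.12]
-> [ 499.6 -438.5  250. ] row [ 2.22 -0.02 -4.74] yaw -0.4
218 209
0 [[301.0, 304.0], [220.0, 360.0], [380.0, 250.0]] [ 160. -110.]
30 [[301.0, 304.0], [236.0, 373.0], [367.0, 234.0]] [ 131. -139.]
45 [[301.0, 304.0], [251.0, 373.0], [353.0, 233.0]] [ 102. -140.]
60 [[301.0, 304.0], [269.0, 368.0], [335.0, 236.0]] [  66. -132.]
75 [[301.0, 304.0], [289.0, 359.0], [315.0, 245.0]] [  26. -114.]
90 [[301.0, 304.0], [309.0, 347.0], [293.0, 258.0]] [-16. -89.]
```

View pics/v6.png

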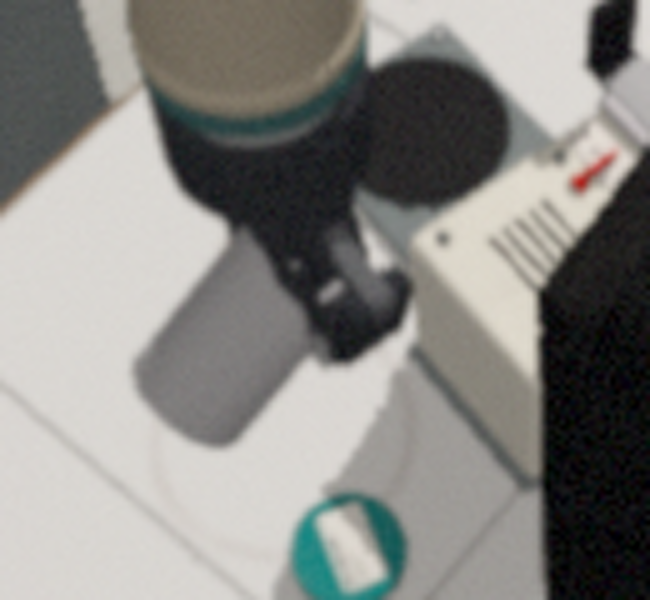

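The clear view shows the beaker tilted about 40° and shifted off-axis in the jaws, with its mouth rim at about crop (187,403). The grip slips at only about 6–8 N. New plan: lay it on the open bench, regrip at the mouth rim, and let it swing bottom-down under gravity.

```bash
python3 - <<'E'
from h import *
go((440,-352,110),yaw=0.826)
E
```

```text
t 9.55 pos [ 486.8 -452.3  202.5] rpy [-3.14e+00 -2.00e-03  8.23e-01] w 51.9 F [-0.1  0.5 -0.7] q [ 0.79  0.67 -0.14  1.48  0.1   1.   -0.12]
-> [ 440 -352  110] row [  4.15 -10.24   9.27] yaw -0.2
```

Request:
play_rows(
  series=[
    [0,-4,0,0,1],
    [1,-8,2,0,1],
    [4.1,-10.2,6,0,1],
    [4.1,-10.2,10,0,1],
    [4.1,-10.2,13,0,1],
    [4.1,-10.2,14,0,1],
    [4.1,-10.2,14.5,0,1],
    [4.1,-10.2,15,0,1],
  ],
)

```text
clock: 10.35
eef_pos: [441.9, -353.2, 53.8]
tool_rot: [3.14, -0.001, 0.826]
force: [-0.8, -0.6, -1.1]
width: 51.9
```

Request:
play_rows(
  series=[
    [0.2,0,0.5,0,1],
    [0.4,0,1,0,1],
    [0.6,0,1.5,0,1],
    [0.8,0,2,0,1],
    [0.8,0,2,0,1],
  ],
)

```text
clock: 10.85
eef_pos: [445.8, -346.8, 32.7]
tool_rot: [-3.141, -0.0, 0.826]
force: [-0.1, 0.5, -0.8]
width: 52.0
```

Request:
play_rows(
  series=[
    [0.2,0,0.4,0,1],
    [0.4,0,0.8,0,1],
    [0.5,0,1.2,0,1],
    [0.5,0,1.3,0,1],
  ],
)

```text
clock: 11.25
eef_pos: [449.6, -343.5, 20.1]
tool_rot: [3.142, -0.0, 0.826]
force: [-0.5, 1.0, 3.9]
width: 51.7
```

```bash
python3 - <<'E'
from h import *
go((440,-352,110),yaw=0.826)
from cell import status
p=status.read_state()["eef_pos"]
s=save("side","pics/side7.png");d=save("top","pics/top7.png");n=np.load("unit.npz")
b=cv2.cvtColor(s["img"],cv2.COLOR_RGB2BGR)[200:320,210:340]
cv2.imwrite("pics/v7.png",cv2.resize(b,(650,600),interpolation=2))
yv=np.r_[n["R"]@[0,1],0]
P=p+[0,0,12]
for a in (0,30,45,60):
    v=yv*np.cos(np.radians(a))+np.array([0,0,np.sin(np.radians(a))])
    r=(proj(s,[P,P-40*v,P+40*v])-[210,200])*5
    print(a,r.round(0).tolist(),(r[2]-r[1]).round(0))
E
```

```text
t 11.25 pos [ 449.6 -343.5   20.1] rpy [ 3.142 -0.     0.826] w 51.7 F [-0.5  1.   3.9] q [ 0.66  0.79 -0.09  1.89  0.15  0.46 -0.28]
-> [ 440 -352  110] row [-1.27 -0.13 -8.99] yaw -0.0
0 [[350.0, 308.0], [287.0, 351.0], [412.0, 266.0]] [125. -85.]
30 [[350.0, 308.0], [299.0, 363.0], [401.0, 253.0]] [ 102. -109.]
45 [[350.0, 308.0], [311.0, 363.0], [391.0, 252.0]] [  80. -111.]
60 [[350.0, 308.0], [324.0, 359.0], [377.0, 254.0]] [  52. -105.]
```

View pics/v7.png

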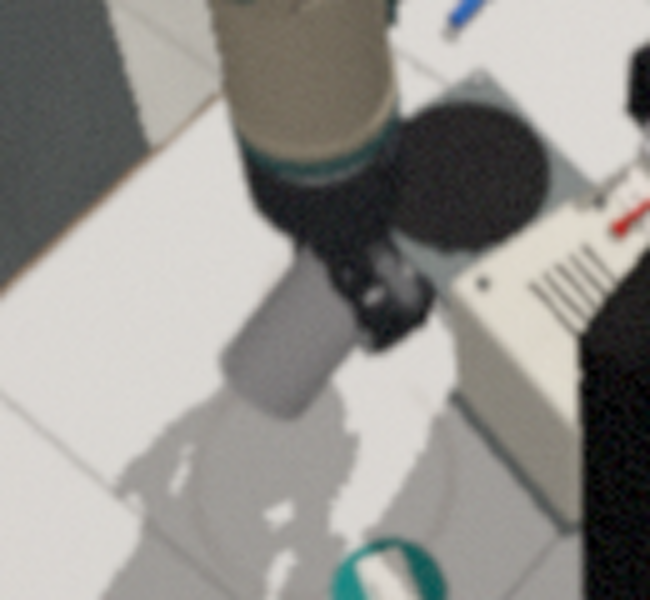

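The beaker has just touched the bench, still tilted with its mouth end low. I'll press a little and open so it lies down between the jaws.

Request:
play_rows(
  series=[
    [0.2,0,0.4,0,1],
    [0.3,0,0.5,0,1],
    [0.3,0,0.5,0,0.3],
    [0.3,0,0.5,0,0.1],
    [0.3,0,0.3,0,0],
    [0.3,0,0.3,0,0],
    [0.3,0,0.3,0,0],
  ],
)

```text
clock: 12.05
eef_pos: [451.1, -341.8, 17.3]
tool_rot: [3.142, 0.0, 0.825]
force: [-0.2, 1.2, -0.1]
width: 85.4
```

Request:
play_rows(
  series=[
    [0,0,-2,0,0],
    [0,0,-6,0,0],
    [0,0,-10,0,0],
    [4,0,-14,0,0],
    [8,0,-16,0,0],
    [12,0,-18,0,0],
    [15,0,-18,0,0],
    [15,0,-18,0,0],
  ],
)

```text
clock: 12.85
eef_pos: [557.1, -225.7, 198.2]
tool_rot: [3.14, -0.005, 0.833]
force: [0.1, 0.9, -0.7]
width: 85.5
```

```bash
python3 - <<'E'
from h import *
go((440,-352,110),yaw=0.826)
s=save("side","pics/side8.png");d=save("top","pics/top8.png")
a=cv2.cvtColor(d["img"],cv2.COLOR_RGB2BGR)[190:290,340:440]
b=cv2.cvtColor(s["img"],cv2.COLOR_RGB2BGR)[220:320,220:320]
cv2.imwrite("pics/v8.png",cv2.resize(np.hstack([a,b]),(800,400),interpolation=2))
E
```

```text
t 12.85 pos [ 557.1 -225.7  198.2] rpy [ 3.14  -0.005  0.833] w 85.5 F [ 0.1  0.9 -0.7] q [ 0.42  0.58 -0.13  1.68  0.09  0.89 -0.48]
-> [ 440 -352  110] row [-17.26  -0.19   8.73] yaw 0.4
```

View pics/v8.png

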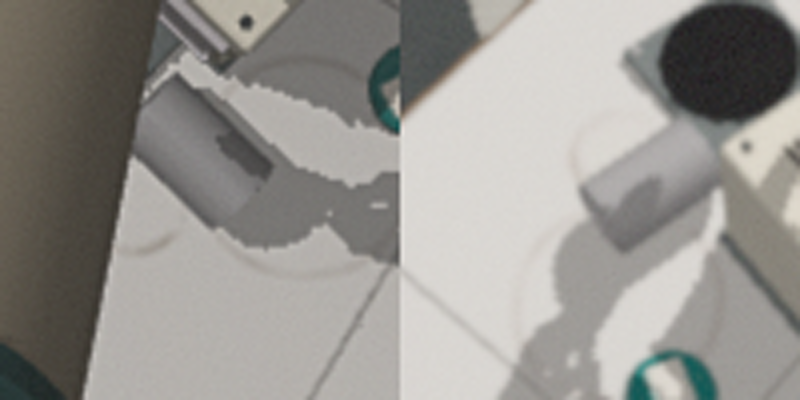

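The beaker now lies flat with its mouth end towards -y of the unit, at about (247,192) in the left panel and (607,220) in the right panel.

```bash
python3 - <<'E'
from h import *
d=load("pics/top8.pkl");s=load("pics/side8.pkl");n=np.load("unit.npz")
u=lambda p:(n["R"].T@(p[:2]-n["t"])).round(1)
f=lambda x,y:(340+x/4-.4,190+y/4-.4); g=lambda x,y:(220+(x-400)/4-.4,220+y/4-.4)
P={k:onz(d,f(*v),27) for k,v in dict(m1=(278,155),m2=(215,228),b1=(185,75),b2=(135,145)).items()}
for k,p in P.items(): print(k,p.round(1),u(p))
m=(P["m1"]+P["m2"])/2; l=(P["b1"]+P["b2"])/2; print("mouth",m,u(m),"len",np.linalg.norm(m-l),"diam",np.linalg.norm(P["m1"]-P["m2"]),"axis ang",np.arctan2(*(l-m)[1::-1]))
for q in((585,188),(625,252),(607,220),(720,180),(675,120)): p=onz(s,g(*q),27);print("side",p.round(1),u(p))
E
```

```text
m1 [ 454.8 -399.    27. ] [ -14.7 -141.3]
m2 [ 410.7 -362.3   27. ] [ -72.  -144.3]
b1 [ 500.8 -342.9   27. ] [-19.  -68.9]
b2 [ 458.4 -314.    27. ] [-69.7 -76.4]
mouth [ 432.77902737 -380.65225455   27.        ] [ -43.4 -142.8] len 70.13761119623479 diam 57.39081933436904 axis ang 0.8400400004053857
side [ 415.2 -361.    27. ] [ -69.6 -140.2]
side [ 450.7 -401.1   27. ] [ -16.3 -145.6]
side [ 434.5 -381.1   27. ] [ -41.8 -141.9]
side [ 501.1 -341.5   27. ] [-19.7 -67.7]
side [ 463.2 -302.1   27. ] [-74.3 -64.4]
```

```bash
python3 - <<'E'
from h import *
go((435.5,-379,100),yaw=0.835)
E
```

```text
t 12.95 pos [ 552.8 -230.9  197. ] rpy [-3.141e+00  1.000e-03  8.270e-01] w 85.5 F [-0.3 -0.6 -0.8] q [ 0.43  0.58 -0.13  1.68  0.09  0.89 -0.48]
-> [ 435.5 -379.   100. ] row [-18.83   1.41   9.71] yaw -0.5
```

Request:
play_rows(
  series=[
    [-5,0.4,0,0,0],
    [-10,0.8,0,0,0],
    [-15,1.2,1,0,0],
    [-18.8,1.4,4,0,0],
    [-18.8,1.4,8,0,0],
    [-18.8,1.4,8.5,0,0],
    [-18.8,1.4,8.5,0,0],
  ],
)

```text
clock: 13.65
eef_pos: [434.6, -378.5, 111.4]
tool_rot: [-3.138, -0.0, 0.825]
force: [0.8, -0.2, 0.4]
width: 85.3
```

```bash
python3 - <<'E'
from h import *
go((435.5,-379,18),yaw=0.835)
E
```

```text
t 13.65 pos [ 434.6 -378.5  111.4] rpy [-3.138 -0.     0.825] w 85.3 F [ 0.8 -0.2  0.4] q [ 0.74  0.66 -0.12  1.82  0.11  0.67 -0.18]
-> [ 435.5 -379.    18. ] row [0.03 0.13 9.34] yaw -0.6
```

Request:
play_rows(
  series=[
    [0,0.1,4,0,0],
    [0,0.1,7,0,0],
    [0,0.1,9,0,0],
    [0,0.1,9.3,0,0.2],
    [0,0.1,9.3,0,0.5],
    [0,0.1,9.3,0,1],
    [0,0.1,9.3,0,1],
    [0,0.1,9.3,0,1],
  ],
)

```text
clock: 14.45
eef_pos: [438.1, -380.3, 21.9]
tool_rot: [3.138, -0.001, 0.826]
force: [-1.0, 0.7, 5.4]
width: 42.1
```

Request:
play_rows(
  series=[
    [0,0,0,0,1],
    [0,0,0,0,1],
    [0,0,-2,0,1],
    [0,0,-5,0,1],
    [0,0,-8,0,1],
    [0,0,-9,0,1],
    [0,0,-9,0,1],
    [0,0,-9,0,1],
  ],
)

```text
clock: 15.25
eef_pos: [436.1, -379.4, 109.0]
tool_rot: [-3.141, 0.0, 0.825]
force: [-0.5, 0.5, -1.9]
width: 42.4
```

```bash
python3 - <<'E'
from h import *
go((435.5,-379,18),yaw=0.835)
from cell import status
p=status.read_state()["eef_pos"]
s=save("side","pics/side9.png");d=save("top","pics/top9.png");n=np.load("unit.npz")
s0=load("pics/side8.pkl")
yv=np.r_[n["R"]@[0,1],0];P=p+[0,0,10]
print("pivot",proj(s,[P]).round(1))
# beaker-coloured pixels below gripper: changed & greyish
for a in(0,30,60,90):
    v=yv*np.cos(np.radians(a))-np.array([0,0,np.sin(np.radians(a))])
    print(a,proj(s,[P+75*v]).round(1))
# coarse text map of brightness/saturation around
im=s["img"][230:310:3,225:315:2].astype(int)
for r in im: print("".join("#" if x.mean()<60 else ("o" if x.mean()<140 and np.ptp(x)<16 else ("-" if x.mean()<175 else ".")) for x in r))
E
```

```text
t 15.25 pos [ 436.1 -379.4  109. ] rpy [-3.141  0.     0.825] w 42.4 F [-0.5  0.5 -1.9] q [ 0.74  0.66 -0.12  1.82  0.11  0.67 -0.19]
-> [ 435.5 -379.    18. ] row [-0.01 -0.07  9.1 ] yaw -0.6
pivot [[268.4 256.9]]
0 [[293.8 240. ]]
30 [[291.3 249.9]]
60 [[283.2 261.1]]
90 [[271.5 271.1]]
oooooooo--################o--oo##############
oooooo-...o###############o-oo---o###########
oooo--.....-o############ooo---..--##########
oo--.........-o##########o----....-o#########
o-.............-o#######o#o-...-----o########
-...............o#######ooo-.-------oo#######
................-#######ooo-oo---ooooo####o-.
.................-oo###oooooo#ooooooooooo-...
..................-oo##o##ooo#oooooooo-......
...................ooo#######ooo...ooo..--...
....................ooo#####oo......oo-......
.....................ooo##oo.........-oo-....
......................-ooo............ooo-...
......................................-o-o-..
......................................-ooo-o-
......................................-oooooo
......................................oooooo-
.....................................-ooo-ooo
....................................---oooooo
......................----..........----ooooo
....................-------........-------ooo
..................----------......---------oo
................------------.....-----------o
...............-------------....-------------
............---------------....--------------
...........----------------...---------------
.........----------------....-----o----------
```

```bash
python3 - <<'E'
from h import *
s=load("pics/side9.pkl");d=load("pics/top9.pkl")
a=cv2.cvtColor(d["img"],cv2.COLOR_RGB2BGR)[180:280,360:440]
b=cv2.cvtColor(s["img"],cv2.COLOR_RGB2BGR)[200:300,235:335]
cv2.imwrite("pics/v9.png",cv2.resize(np.hstack([b,a]),(800,444),interpolation=2))
E
```

```text
(no output)
```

View pics/v9.png

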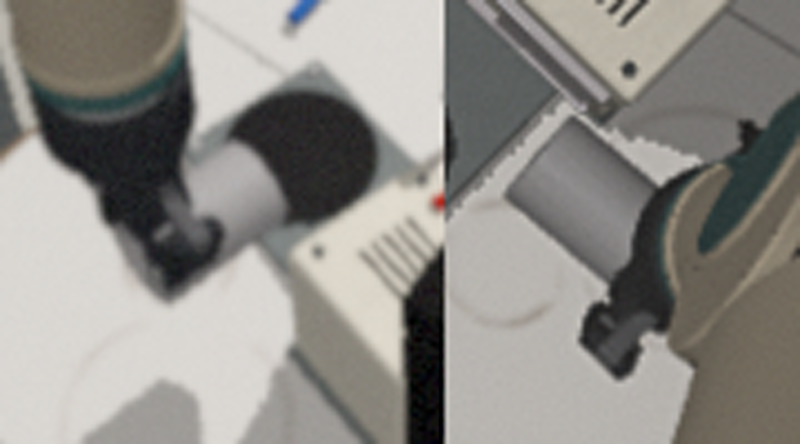

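The beaker is held horizontally by its mouth end, clear of the bench, with the closed end at about (268,180) in the left panel and (537,152) in the right. That was my 12th and last view, so from here I check numerically.

```bash
python3 - <<'E'
from h import *
s=load("pics/side9.pkl");d=load("pics/top9.pkl");n=np.load("unit.npz")
u=lambda p:(n["R"].T@(p[:2]-n["t"])).round(1)
p,e=tri(s,(295,240.1),d,(380.5,213.8));print(p,e,u(p))
F=lambda x,y:(360+(x-444.4)/4.444-.4,180+y/4.444-.4)
for z in(90,100,110,120,130,140):
    a,b=onz(d,F(565,115),z),onz(d,F(508,190),z); print(z,np.linalg.norm(a-b).round(1),((a+b)/2).round(1),u((a+b)/2), proj(s,[(a+b)/2]).round(1))
E
```

```text
[ 485.61367139 -318.92863934  108.87782206] 5.471325036596463 [-46.4 -61.6]
90 47.8 [ 483.8 -321.8   90. ] [-45.8 -65. ] [[293.3 245. ]]
100 47.3 [ 483.2 -320.5  100. ] [-47.1 -64.4] [[293.  242.5]]
110 46.8 [ 482.7 -319.2  110. ] [-48.3 -63.8] [[292.7 239.9]]
120 46.4 [ 482.1 -317.9  120. ] [-49.6 -63.2] [[292.4 237.3]]
130 45.9 [ 481.6 -316.6  130. ] [-50.9 -62.6] [[292.  234.7]]
140 45.5 [ 481.1 -315.3  140. ] [-52.2 -62. ] [[291.7 232. ]]
```

Request:
play_rows(
  series=[
    [0,0,3,0,1],
    [0,0,6,0,1],
    [0,0,8.6,0,1],
    [0,0,8.8,0,1],
    [0,0,8.8,0,1],
    [0,0,8.8,0,0.2],
    [0,0,8.8,0,0.1],
    [0,0,8.8,0,0.1],
  ],
)

```text
clock: 16.15
eef_pos: [436.5, -379.8, 21.2]
tool_rot: [3.141, -0.0, 0.825]
force: [-0.4, -0.1, 0.2]
width: 76.8
```

Request:
play_rows(
  series=[
    [0,0,-0.3,0,0.1],
    [0,0,-0.7,0,0.1],
    [0,0,-0.7,0,0.1],
    [0,0,-0.7,0,0.3],
    [0,0,-0.7,0,0.38],
    [0,0,-0.7,0,0.38],
    [0,0,-0.7,0,0.38],
  ],
)

```text
clock: 16.85
eef_pos: [436.4, -379.6, 28.2]
tool_rot: [-3.141, -0.0, 0.825]
force: [-0.8, 0.4, 0.2]
width: 53.2
```

Request:
play_rows(
  series=[
    [0,0,0,0,0.41],
    [0,0,0,0,0.41],
    [0,0,0,0,0.41],
    [0,0,0,0,0.41],
  ],
)

```text
clock: 17.25
eef_pos: [436.5, -379.7, 28.3]
tool_rot: [-3.142, -0.0, 0.825]
force: [0.1, -0.3, -0.2]
width: 50.2
```

Request:
play_rows(
  series=[
    [0,0,0,0,0.45],
    [0,0,0,0,0.5],
    [0,0,0,0,0.5],
    [0,0,0,0,0.5],
  ],
)

```text
clock: 17.65
eef_pos: [436.5, -379.7, 28.3]
tool_rot: [3.142, -0.0, 0.825]
force: [-0.4, 0.6, -0.3]
width: 42.4
```

```bash
python3 - <<'E'
from h import *
go((435.5,-379,18),yaw=0.835)
s=save("side","pics/side10.png");d=save("top","pics/top10.png");n=np.load("unit.npz")
im=s["img"][220:300:2,235:335].astype(int)
for r in im: print("".join("#" if x.mean()<60 else chr(97+int((x.mean()-60)/8)) for x in r))
print(proj(s,[[433.5,-381,27],[433.5+80*.68,-381+80*.735,27]]))
E
```

```text
t 17.65 pos [ 436.5 -379.7   28.3] rpy [ 3.142 -0.     0.825] w 42.4 F [-0.4  0.6 -0.3] q [ 0.73  0.79 -0.09  1.86  0.14  0.5  -0.21]
-> [ 435.5 -379.    18. ] row [-0.01 -0.12  1.03] yaw -0.6
dfknoolheeefffffgfffgfgffffffffffffeeeeeeehosttttttttttttsrqnjhfddccccdeegghjkortttttttttttttttttttq
cdgmoonjfeffffffffggfgfgffffffffffffeeedeefkpsttttttttsrpmhd###############aceilpsttttttttttttttttsp
ccfknoonjfeffffffffgffffgfgffffffffeeeeeeeeiostttttsrqnhb######################cgmqttttttttttttttttt
ccdglooojfeffffffffgfffgfffffffffffffeeeeefinrsssrpmiea##########################cinrstttttttttttttt
cccdglmljgfeffffffffffgffgffffffffffeeeeeegiloqolkifb#############################aeknrttttttttttttt
cccdeilnmifffffffffffffffffgffffffffeeeeeehjhgjjiigc################################eilorttttttttttt
ddfimpssrmhfeffffffffgffffffffffffffeeeeehiheehijhc#################################bhijlorsttttttsr
fjnqstttspjgffffffffffffgffffffffffffefgiigecchiifa#################################bgijijlorstsrqom
nqsttttttrniggffgffgffffffffgfffffffffghgeca#aeiie##################################bgijjjjjlnpnlkm
[... 2491 characters left out ...]
lllljgeefhiiiiiiijiiijijkkd########
ttttttttttttttsssrqnmlllllllllmlllmlllllmllllmmnoqsttttttttsomlllllmllljfdegiiiiiiiiiiiijjib########
tttttttttttttsrpnmllllllllmllmllllllllllllmmnoqssttttttttsqpmlllkkllllmlkheefhijijiiiijiijib########
ttttttttssqprromlllllmmmmlllllllmllllmlllmoqsttttttttttttrommlllkkllllmllljheefhiiiiiiiijjib########
ttttttsqonlmmmlllllmoqrpmlmlllllllllmlmoqrsttttttttttttsqnmmllllkkllmllllllljfeegiiiiiiijjib########
ttssqonmmlllllklllmorstrpmmllllllllmnorsttttttttttttttsqnmllmlllkklllllllllllkhedfghiiiiijhb########
rrqnmllllmllllllmnqsttttsrpommllllmnrstttttttttttttttspnllllmlllkklllllllllmllljhedfhiiiijia########
[[270.98232612 274.51442679]
 [296.02321503 257.43247686]]
```

Request:
play_rows(
  series=[
    [0,0,0,0,0.55],
    [0,0,0,0,0.55],
    [0,0,0,0,0.55],
    [0,0,0,0,0.55],
  ],
)

```text
clock: 18.15
eef_pos: [436.5, -379.7, 28.3]
tool_rot: [3.142, -0.0, 0.825]
force: [-0.5, -0.7, 0.0]
width: 38.5
```

Request:
play_rows(
  series=[
    [0,0,0,0,0.65],
    [0,0,0,0,0.65],
    [0,0,0,0,0.65],
    [0,0,0,0,0.65],
  ],
)

```text
clock: 18.55
eef_pos: [437.0, -380.1, 30.0]
tool_rot: [3.14, 0.0, 0.825]
force: [-1.4, 1.5, 13.2]
width: 30.0
```

Widths below 50 mm mean the pads aren't on the beaker's full diameter. I'll open, back off and measure where the beaker really is.

Request:
play_rows(
  series=[
    [0,0,0,0,0.3],
    [0,0,0,0,0],
    [0,0,0,0,0],
    [0,0,-4,0,0],
    [0,0,-9,0,0],
    [0,0,-14,0,0],
    [5,-2,-17,0,0],
    [10,-4,-17,0,0],
  ],
)

```text
clock: 19.35
eef_pos: [471.4, -294.9, 200.6]
tool_rot: [3.134, -0.001, 0.82]
force: [0.7, 1.0, -0.1]
width: 85.6
```

Request:
play_rows(
  series=[
    [4,0,0,0,0],
    [8,0,0,0,0],
    [8,0,0,0,0],
  ],
)

```text
clock: 19.65
eef_pos: [528.7, -226.7, 197.1]
tool_rot: [3.141, -0.005, 0.835]
force: [0.2, 0.6, 0.0]
width: 85.4
```

```bash
python3 - <<'E'
from h import *
go((435.5,-379,18),yaw=0.835)
s=save("side","pics/side11.png");d=save("top","pics/top11.png")
q=lambda x:"#" if x.mean()<60 else chr(97+min(25,int((x.mean()-60)/7)))
print("top rows 200..262 step2, cols 365..430")
for r in d["img"][200:264:2,365:430].astype(int): print("".join(q(x) for x in r))
print("side rows 245..295 step2 cols 255..320")
for r in s["img"][240:296:2,250:320].astype(int): print("".join(q(x) for x in r))
E
```

```text
t 19.65 pos [ 528.7 -226.7  197.1] rpy [ 3.141 -0.005  0.835] w 85.4 F [0.2 0.6 0. ] q [ 0.45  0.54 -0.14  1.75  0.09  0.85 -0.46]
-> [ 435.5 -379.    18. ] row [-17.65   3.31  17.82] yaw 0.0
top rows 200..262 step2, cols 365..430
ddccccbbabbbaaaaabdccjjeccchnnmjfhmpqqmhghiihihhhihhhhhihiihihiih
dccccbbbabbaaaaaabcbdjlmjedccgmgcefgjighhhhhiiiihiiiihhihhhihhihh
dcccbcbbbbbabaaaaaceqrrqlnndbbeebbehhiihhhhhhhgggggggggghhhhhhihh
dcccbbbbbaaaabaaabdnqqqqqqqida#adiiiihhhgggghhhhhhhhhhhhhhggggghh
ccccbbbbabbbaaaa#cmleclqrrqrqighhjhhggghhhhihhhihhiihhiihhhhhhggg
ccbcbbbbbababaaa#bgffeccipqrrrrqqqojghjjhhhhhhhiihiihiihhhhihhihh
ccbbbbbaababaaa#cjihggfecbdhijpoppqqqqrrqqpkjjhhhihiihhiiihhhiiii
cccbbbbabaabaa#bkkiiihggfedcehgghjprrqqqqqqqrqqqkjjjhhihiiiiiihii
cbcbbbbabbaaa##ckkkjiiihhgfedbehihhjprqqqqqqqqqqqqqrpkjkjhhhhhhii
ccbbbbbbaaaaaaahkjjkkjjihhggfedcdhiihjprqqqqqqqqqqqqqqrrqqpkhhhii
ccbbbbbbaaaaa#bkkkkjkjjjiiihggffdcdhiihjprqqqqqqqqqqqqqqqqqqpjhjp
bbbbbbababaaaafkkkkkkkkkjjiiihhgfedbbeihjpprrqqqqqqqqqqqqqqqqrqqq
cbbbbbbaaaaa#agjjkkkkkkkkjjjiihhggfedccfhhhjprrqqqqqqqqqqqqqqqqqq
bbbbbbbbaaa
[... 2569 characters left out ...]
vuvvvvusoljijlmmmmlkkjiihhhhjkmnnnnnnptvvtokkjkjjjkjkkkkmpsuv
wwvwvvvuuvvvtrqoonmljijjkkkjiiigghjklnnnnnmnnoruvqkhijkjkjkkkjkjkklnqs
vwvvvuuvvvvsponnnnnnmkihiiiihhgiklnnnnnnnnnoruvvsnifehikkkkjjjkkkkkkln
vvvuuvvvusqonnnnnnnnnmkigggghjlmnnnnnnnnoprtuuusqomlhefhjjkkkkkkkkkjkk
vvvvvvwvronnnnnnnnnnnnnmkijlmnnnnnnnnopstuvvvuqnmnnnlhedgijkjjjkkjkkjk
vvvvvvvuronnnnnnnnnnnnnnnnnnnnnnnnoqstvvwwwvvtpnmmnnnmlifegijkkkjjkjkk
vvvvwwvtqnnnnnnnnnnnnnnnnnnnnnnopqtvvvwwwwwvvqnnmmmmnnnnkgefhjjjkjkjjk
vvwvvvvtqonnnnnnnnnnnnnnnnnnopqtvvwwwwwwwvvtronnmmlmnnnnnliffghjjkkkjk
vvvwvusponnnnnnnnnnnnnnonnoqtvvwvvwwwvwwvvuqnnnnnmmmnnnnnnmliffgijjkjk
vvvvvsonnnnnnnnnnnnnnnnoptuvvwwwwwwvvvwwvsponnnnmmmmnnnnnnnnmkgefhjjjk
```

```bash
python3 - <<'E'
from h import *
s=load("pics/side11.pkl");d=load("pics/top11.pkl");n=np.load("unit.npz")
def circ(c,ax,r=27):
    a=np.cross(ax,[0,0,1]);a/=np.linalg.norm(a);b=np.cross(a,ax)
    t=np.linspace(0,2*np.pi,60);return c+r*(np.outer(np.cos(t),a)+np.outer(np.sin(t),b))
S=[]
for nm,dd,(x0,x1,y0,y1) in(("top",d,(360,435,195,260)),("side",s,(245,325,225,300))):
    im=cv2.cvtColor(dd["img"],cv2.COLOR_RGB2GRAY)
    e=cv2.Canny(im,40,90)
    for el in(0,):
        ax=np.array([np.cos(.84),np.sin(.84),0]); m=np.array([433.5,-381,27.])
        k=np.vstack([circ(m,ax),circ(m+80*ax,ax)])
        q=np.round(proj(dd,k)).astype(int)
    g=[["." for _ in range(x0,x1)] for _ in range(y0,y1,1)]
    for y in range(y0,y1):
        for x in range(x0,x1):
            if e[y,x]: g[y-y0][x-x0]="#"
    for x,y in q:
        if x0<=x<x1 and y0<=y<y1: g[y-y0][x-x0]="o" if g[y-y0][x-x0]=="." else "@"
    print(nm,x0,y0)
    for r in g: print("".join(r))
E
```

```text
top 360 195
.......................#..#.#....##...##...#...............................
........................#.###.....##...##.##...............................
........................#.#.###....##...##.................................
........................##....##....##....#................................
......................#........##....##...##...............................
......................#...###...##....##...#...............................
......................#...#.##...##.#..##.##...............................
......................#..##..##...###...##.................................
......................#..#.#...#...........................................
.........................#......#.#.#..###................................#
........................#....#.....#..##.................................##
.......................#@@.....##....##...#..............................#.
.......................@o.#.....##..##...#..............................##.
.....................o@o.####....###....#...............................#..
.....................o@.
[... 9239 characters left out ...]
.....##.............#..............##...#...........
...........##...................##..............#...............##..##..........
..........##..................###..............#.................##..##.........
..........#..................##...............##..................##..#.........
......#..##.................##...............##....................#...#........
...#######.................##................#.....................##...#.......
..##.....................###................##......................##...#......
###....................###..................#........................##..##.....
#..............#####.###...................##.........................##..##....
```

The flat-lying model matches the edges in both views. The odd widths are probably the fingertips splaying when they grip low on the pads. Next I'll go deeper, grip lightly near the mouth, and raise it along an arc so the closed end stays on the bench.

```bash
python3 - <<'E'
from h import *
go((437.5,-377,100),yaw=0.835)
E
```

```text
t 19.75 pos [ 524.4 -232.5  196.6] rpy [-3.141  0.     0.828] w 85.5 F [-1.  -1.3 -0.6] q [ 0.46  0.54 -0.13  1.75  0.09  0.85 -0.46]
-> [ 437.5 -377.   100. ] row [-16.52   3.38   9.66] yaw -0.4
```

Request:
play_rows(
  series=[
    [-5,1,0,0,0],
    [-10,2,0,0,0],
    [-14,3,1,0,0],
    [-16.5,3.4,4,0,0],
    [-16.5,3.4,8,0,0],
    [-16.5,3.4,12,0,0],
    [-16.5,3.4,15,0,0],
    [-16.5,3.4,16,0,0],
  ],
)

```text
clock: 20.55
eef_pos: [433.4, -377.8, 33.8]
tool_rot: [-3.135, 0.002, 0.823]
force: [-1.2, -0.0, 0.5]
width: 85.2
```

```bash
python3 - <<'E'
from h import *
go((437.5,-377,14),yaw=0.835)
E
```

```text
t 20.55 pos [ 433.4 -377.8   33.8] rpy [-3.135e+00  2.000e-03  8.230e-01] w 85.2 F [-1.2 -0.   0.5] q [ 0.73  0.78 -0.1   1.86  0.14  0.52 -0.21]
-> [ 437.5 -377.    14. ] row [0.34 0.26 1.98] yaw -0.7
```

Request:
play_rows(
  series=[
    [0.2,0,1.0,0,0.1],
    [0.2,0,1.9,0,0.2],
    [0.2,0,1.9,0,0.3],
    [0.2,0,1.9,0,0.4],
    [0.2,0,1.9,0,0.4],
    [0.2,0,1.9,0,0.4],
    [0.2,0,1.9,0,0.4],
  ],
)

```text
clock: 21.25
eef_pos: [438.8, -376.6, 18.6]
tool_rot: [3.141, -0.0, 0.825]
force: [-0.5, 1.0, 0.1]
width: 51.1
```

Request:
play_rows(
  series=[
    [0,0,0,0,0.45],
    [0,0,0,0,0.45],
    [0,0,0,0,0.45],
  ],
)

```text
clock: 21.55
eef_pos: [438.8, -376.7, 18.5]
tool_rot: [3.141, -0.0, 0.825]
force: [0.1, 0.7, 5.2]
width: 46.9
```

Request:
play_rows(
  series=[
    [0,0,-0.6,0,0.45],
    [0.1,0,-1.2,0,0.45],
    [0.3,0,-1.9,0,0.45],
    [0.5,0,-2.6,0,0.45],
    [0.5,0,-2.6,0,0.45],
  ],
)

```text
clock: 22.05
eef_pos: [443.1, -372.9, 45.3]
tool_rot: [3.139, -0.001, 0.826]
force: [0.3, -0.7, 0.7]
width: 46.8
```

```bash
cat >> h.py <<'E'
def emap(f,nm,box,rim,bot):
    dd=save(nm,f); x0,x1,y0,y1=box
    e=cv2.Canny(cv2.cvtColor(dd["img"],cv2.COLOR_RGB2GRAY),40,90)
    g=[["#" if e[y,x] else "." for x in range(x0,x1)] for y in range(y0,y1)]
    rim,bot=np.array(rim,float),np.array(bot,float); ax=rim-bot; ax/=np.linalg.norm(ax)
    a=np.cross(ax,[.3,.2,1.1]);a/=np.linalg.norm(a);b=np.cross(a,ax);t=np.linspace(0,6.28,60)
    o=27*(np.outer(np.cos(t),a)+np.outer(np.sin(t),b))
    for c,ch in((rim,"m"),(bot,"b")):
        for x,y in np.round(proj(dd,c+o)).astype(int):
            if x0<=x<x1 and y0<=y<y1: g[y-y0][x-x0]=ch
    print(nm,x0,y0); print("\n".join("".join(r) for r in g))
E
python3 - <<'E'
from h import *
go((437.5,-377,14),yaw=0.835)
emap("pics/side12.png","side",(245,325,225,290),(436,-378,27+26),(433.5+54,-381+59,27))
E
```

```text
t 22.05 pos [ 443.1 -372.9   45.3] rpy [ 3.139e+00 -1.000e-03  8.260e-01] w 46.8 F [ 0.3 -0.7  0.7] q [ 0.71  0.76 -0.1   1.85  0.13  0.53 -0.22]
-> [ 437.5 -377.    14. ] row [-0.68 -0.14  3.13] yaw -0.5
side 245 225
.................................##...#....##..........................##.......
.##.............................##..#.#.#.##............................#.......
..#.............................#..##.##.##.............................##......
#.#............................##.##...#.#...............................##.....
..#...............................#...##.#................................###...
...#.............................##....#.#..................................##..
...#............................##.....#.#................................#..##.
....#..........................##.........................................#...##
....#..#.....................###..........................................#....#
....#..##..................###.......##...................................#.....
.....#..###..............###....#....#.#................................
[... 3682 characters left out ...]
......###.........##.......##..#...............##...
............###........##........##..........##.....##..##..#...............##..
............#...........###.....##..........##.....##....#..##...............#..
...........##.............##..###..........##......#.....##..##..............#..
...........#...............####..........###......#.......##...#................
...........#...........................###........#........##..##...............
...........#..........................##..........#.........##..##..............
..........##.........................##...........#..........##..#..............
.........##.........................##...........#............#...#.............
```

The edges show the mouth wasn't lifted; the pads slid over the top, so they're engaging too high. I'll go lower and watch the force.

Request:
play_rows(
  series=[
    [0,0,0,0,0.2],
    [0,0,0,0,0],
    [-0.4,0,1,0,0],
    [-0.4,0,2,0,0],
    [-0.4,0,3,0,0],
    [-0.4,0,3.4,0,0],
    [-0.4,0,3.4,0,0],
  ],
)

```text
clock: 22.8
eef_pos: [438.6, -375.0, 8.8]
tool_rot: [-3.139, 0.0, 0.825]
force: [0.1, 0.2, -0.3]
width: 85.2
```

Request:
play_rows(
  series=[
    [0,0,0.3,0,0.05],
    [0,0,0.4,0,0.1],
    [0,0,0.4,0,0.2],
    [0,0,0.4,0,0.3],
    [0,0,0.4,0,0.4],
    [0,0,0.4,0,0.45],
    [0,0,0.4,0,0.45],
    [0,0,0.4,0,0.45],
  ],
)

```text
clock: 23.6
eef_pos: [439.5, -375.9, 7.0]
tool_rot: [3.141, 0.0, 0.825]
force: [-0.7, 0.9, 6.2]
width: 51.5
```

Now the pads are blocked at 51.5 mm, so the grip is on the full diameter. Lifting along the arc.

Request:
play_rows(
  series=[
    [0,0,-0.7,0,0.45],
    [0.2,0,-1.4,0,0.45],
    [0.4,0,-2.1,0,0.45],
    [0.7,0,-2.8,0,0.45],
    [0.8,0,-3.1,0,0.45],
    [0.8,0,-3.1,0,0.45],
  ],
)

```text
clock: 24.2
eef_pos: [445.3, -369.7, 37.7]
tool_rot: [3.14, -0.0, 0.826]
force: [0.3, -0.4, -0.9]
width: 51.1
```

```bash
python3 - <<'E'
from h import *
go((437.5,-377,14),yaw=0.835)
emap("pics/side13.png","side",(245,325,225,290),(438,-377,27+26),(433.5+54,-381+59,27))
E
```

```text
t 24.2 pos [ 445.3 -369.7   37.7] rpy [ 3.14  -0.     0.826] w 51.1 F [ 0.3 -0.4 -0.9] q [ 0.7   0.77 -0.09  1.85  0.13  0.52 -0.22]
-> [ 437.5 -377.    14. ] row [-1.06 -0.08  2.37] yaw -0.5
side 245 225
..##................................#...#..##..........................##.......
.#.##..............................#....####............................#.......
##..#.............................#...#.#.#.............................##......
#...#............................##..##...#..............................##.....
....#............................#..##...##...............................###...
....#..............................##....#..................................##..
.....#.............................#....#.................................#..##.
.....#............................##...##.................................#...##
......#..#.......................##....#..................................#....#
......#..#.....................###.....#..................................#.....
......#..##..................###......##..................................#.....
....
[... 3669 characters left out ...]
...................#.......##..##..............##...
...................##..........................#....##..##..#...............##..
.................###...........................#...##....#...#...............#..
............######.............................#...#.....##...#..............#..
...........##.................................##...#......##..##................
..........##..................................#...#........##..##...............
........###..................................##...#.........##..##..............
.......##...................................##....#..........##..#..............
......##...................................##....#............#...#.............
```

The beaker lifted rigidly. I'll loosen gradually so the closed end can swing down.

Request:
play_rows(
  series=[
    [0,0,0,0,0.43],
    [0,0,0,0,0.43],
    [0,0,0,0,0.42],
    [0,0,0,0,0.42],
    [0,0,0,0,0.41],
    [0,0,0,0,0.41],
  ],
)

```text
clock: 24.85
eef_pos: [444.6, -369.8, 37.0]
tool_rot: [-3.142, -0.0, 0.825]
force: [-0.3, -1.5, -1.3]
width: 51.1
```

```bash
python3 - <<'E'
from h import *
go((437.5,-377,14),yaw=0.835)
emap("pics/side14.png","side",(265,310,235,290),(438,-377,27+26),(433.5+54,-381+59,27))
E
```

```text
t 24.85 pos [ 444.6 -369.8   37. ] rpy [-3.142 -0.     0.825] w 51.1 F [-0.3 -1.5 -1.3] q [ 0.71  0.77 -0.09  1.85  0.13  0.52 -0.22]
-> [ 437.5 -377.    14. ] row [-1.01 -0.04  2.3 ] yaw -0.6
side 265 235
.........###......##.........................
.......###....#...#..........................
...####.......#####..........................
###..........##..#...........................
............##...............................
..........###................................
........###..................................
.....####...........###......................
#####...............#.#......................
....................#..#####.................
...................##.##...##................
...................#........##...............
..................##.........##..............
..................#.......bbbbb#.............
..................#......bb....bb..........##
..................#......b......b#######.##..
..................#......b.......bb.....##...
..................#.....b.........b....##....
...............#..#.....b..........b..##.....
...............#..##
[... 935 characters left out ...]
.#........
.....m#..##...m#..##......##........#........
......m......m#####........#........#........
.....#.m#....m.............#.......##........
....##..mm##mm.............#......##.#.......
..###.....mm...............#......#..##......
###........................#......#...##.....
#..........................#.......##..##....
...........................#....##..##..#....
...........................#...##....#...#...
..........................##...#.....##..##..
..........................#...#.......##..##.
.........................#....#........##..##
.........................#....#.........##..#
........................##....#..........##..
.......................##....#............#..
```

Request:
play_rows(
  series=[
    [0,0,0,0,0.405],
    [0,0,0,0,0.4],
    [0,0,0,0,0.4],
    [0,0,0,0,0.395],
    [0,0,0,0,0.395],
    [0,0,0,0,0.395],
  ],
)

```text
clock: 25.5
eef_pos: [444.6, -369.8, 37.0]
tool_rot: [3.142, -0.0, 0.825]
force: [1.1, -0.8, -1.0]
width: 51.8
```

```bash
python3 - <<'E'
from h import *
go((437.5,-377,14),yaw=0.835)
emap("pics/side15.png","side",(265,310,235,290),(438,-377,27+26),(433.5+54,-381+59,27))
E
```

```text
t 25.5 pos [ 444.6 -369.8   37. ] rpy [ 3.142 -0.     0.825] w 51.8 F [ 1.1 -0.8 -1. ] q [ 0.71  0.77 -0.09  1.85  0.13  0.52 -0.22]
-> [ 437.5 -377.    14. ] row [-1.01 -0.04  2.3 ] yaw -0.6
side 265 235
.........###......##.........................
........##....#...#..........................
..######....#.#####..........................
##...........##..............................
............##...............................
..........###................................
........###..................................
.....####...........###......................
#####...............#.#......................
...................##..#####.................
...................#..##...##................
...................#........##...............
..................##.........##..............
..................#.......bbbbb#.............
..................#......bb....bb..........##
..................#......b......b#######.###.
..................#......b.......bb.....##...
..................#.....b.........b....##....
...............#..#.....b.........#b..##.....
...............#..#..
[... 934 characters left out ...]
.#........
.....m#...#...m#..##......#.........#........
......m......m.####........#........#........
.....#.m#...#m.............#.......##........
....##..mm##mm.............#......##.........
..###.....mm...............#......#..##......
###........................#......#...##.....
#..........................#.......##..##....
...........................#....##..##..#....
...........................#...##....#...#...
...........................#...#......#...#..
..........................##..#.......##..##.
.........................##...#........##..##
.........................#....#.........##..#
........................##....#..........##..
.......................##....##...........#..
```

Request:
play_rows(
  series=[
    [0,0,0,0,0.39],
    [0,0,0,0,0.387],
    [0,0,0,0,0.384],
    [0,0,0,0,0.381],
    [0,0,0,0,0.378],
    [0,0,0,0,0.378],
  ],
)

```text
clock: 26.15
eef_pos: [444.6, -369.8, 37.0]
tool_rot: [3.142, 0.0, 0.825]
force: [-0.0, 0.6, -0.1]
width: 52.9
```

```bash
python3 - <<'E'
from h import *
go((437.5,-377,14),yaw=0.835)
emap("pics/side16.png","side",(265,310,235,290),(438,-377,27+26),(433.5+54,-381+59,27))
E
```

```text
t 26.15 pos [ 444.6 -369.8   37. ] rpy [3.142 0.    0.825] w 52.9 F [-0.   0.6 -0.1] q [ 0.71  0.77 -0.09  1.85  0.13  0.52 -0.22]
-> [ 437.5 -377.    14. ] row [-1.01 -0.04  2.3 ] yaw -0.6
side 265 235
.........###......##.........................
........##....#...#.#........................
....#####.....#..##..........................
####.........#####...........................
............##...#...........................
..........###....#...........................
........###......#..#........................
.....####........#..###......................
#####...............#.#......................
....................#..#####.................
...................##.##...##................
...................#........##...............
..................##.........##..............
..................#.......bbbbb#.............
..................#......bb....bb..........##
..................#......b......b######..###.
..................#......b.......bb.....##...
..................#.....b.........b....##....
...............##.#.....b........##b..##.....
...............#...#...
[... 932 characters left out ...]
.#........
.....m#.......m#..###.....##........#........
......m......m.####........#.......##........
.....#.m#...#m.............#.......#.........
....##..mm##mm.............#......##.........
...##.....mm...............#......#..##......
..##.......................#......#...##.....
###........................#.......##..##....
#..........................#....##..##..#....
...........................#...##....#...#...
..........................##...#.....##...#..
..........................#...#.......##..##.
.........................##...#........##..##
.........................#....#.........##..#
........................##....#..........##..
.......................##....#............#..
```

Request:
play_rows(
  series=[
    [0,0,0,0,0.374],
    [0,0,0,0,0.37],
    [0,0,0,0,0.367],
    [0,0,0,0,0.367],
  ],
)

```text
clock: 26.6
eef_pos: [444.6, -369.8, 37.0]
tool_rot: [3.142, -0.0, 0.825]
force: [0.5, -0.3, -0.9]
width: 54.1
```

```bash
python3 - <<'E'
from h import *
go((437.5,-377,14),yaw=0.835)
emap("pics/side17.png","side",(265,310,235,290),(438,-377,27+26),(433.5+54,-381+59,27))
E
```

```text
t 26.6 pos [ 444.6 -369.8   37. ] rpy [ 3.142 -0.     0.825] w 54.1 F [ 0.5 -0.3 -0.9] q [ 0.71  0.77 -0.09  1.85  0.13  0.52 -0.22]
-> [ 437.5 -377.    14. ] row [-1.01 -0.04  2.3 ] yaw -0.6
side 265 235
.........###......##.........................
.......###........#..........................
...####.....#.###.#..........................
###..........##..#.#.........................
............##...#.#.........................
..........###....#.#.........................
........###......#...........................
....#####........#..###......................
####................#.#......................
....................#..#####.................
...................##.#....##................
...................#........##...............
..................##.........##..............
..................#.......bbbbb#.............
..................#......bb....bb..........##
..................#......b......b#######.###.
..................#......b.......bb.....##...
..................#.....b.........b....##....
..................#.....b........#.b..##.....
...............#...#.
[... 934 characters left out ...]
.#........
.....m#.......m#...##.....##........#........
......m#.....m.#####.......#.......##........
.....#.m#...#m.............#.......#.........
....##..mm##mm.............#......##.#.......
..###.....mm...............#......#..##......
..#........................#......#...##.....
##.........................#.......##..##....
#..........................#....##..##..#....
...........................#...##....#...#...
...........................#...#.....##..##..
..........................#...#.......##..##.
.........................##...#........##..##
.........................#....#.........##..#
........................##....#..........##..
.......................##....#............#..
```

Request:
play_rows(
  series=[
    [0,0,0,0,0.362],
    [0,0,0,0,0.357],
    [0,0,0,0,0.352],
    [0,0,0,0,0.352],
  ],
)

```text
clock: 27.05
eef_pos: [444.7, -369.9, 37.1]
tool_rot: [3.141, -0.0, 0.825]
force: [0.2, -0.1, -0.3]
width: 55.2
```

```bash
python3 - <<'E'
from h import *
go((437.5,-377,14),yaw=0.835)
emap("pics/side18.png","side",(265,310,235,290),(438,-377,27+26),(433.5+54,-381+59,27))
E
```

```text
t 27.05 pos [ 444.7 -369.9   37.1] rpy [ 3.141 -0.     0.825] w 55.2 F [ 0.2 -0.1 -0.3] q [ 0.71  0.77 -0.09  1.85  0.13  0.52 -0.22]
-> [ 437.5 -377.    14. ] row [-1.01 -0.04  2.31] yaw -0.6
side 265 235
..........##......##.........................
........###...#...#..........................
...#####....#.#..##..........................
###..........####............................
............##...............................
..........###................................
........##...................................
.....####...........###......................
#####...............#.#......................
...................##.##.....................
...................#...##....................
..................##....##...................
..................#.##....##.................
..................#..##...bbbbb..............
..................#...##.bb...#bb..........##
..................#....##b......b######..###.
..................#.....#b.......bb.....##...
..................#..##.b##.......b....##....
...............#..##....b.#........b..##.....
..............##...#
[... 935 characters left out ...]
.#........
..##.m......#.m#....##........#.....#........
...#..m.....#m.##..##.........#.....#........
...##.#m.....m..####..........#....##........
.#..##..mm.#mm....#..........#....##.........
.#...#....mm.....##..........#....#..##......
.##..##.........##..........##....#...##.....
..##...........##..........##......##..##....
...##........###..........##....##..##..#....
....#.......##...........##....##....#...#...
.....##...###..........###.....#.....##..##..
......##.##...........##.......#......##..##.
........##..........###.......#........##..##
...................##.........#.........##..#
..................##..........#..........##..
................###..........#............#..
```

Loosening made it drop flat, with no swing. Next option: grip the lying beaker near its middle with the full pads, turn its mouth towards the housing, and lever it up on the housing's front edge. First I'll back off and re-measure.

Request:
play_rows(
  series=[
    [0,0,0,0,0.2],
    [0,0,0,0,0],
    [0,0,-5,0,0],
    [0,0,-10,0,0],
    [4,-2,-14,0,0],
    [9,-4,-16,0,0],
    [14,-5,-16,0,0],
    [17,-5,-16,0,0],
  ],
)

```text
clock: 27.9
eef_pos: [523.9, -209.0, 198.7]
tool_rot: [3.14, -0.001, 0.825]
force: [0.1, -0.3, -0.5]
width: 85.6
```

```bash
python3 - <<'E'
from h import *
go((437.5,-377,14),yaw=0.835)
m=np.array([436.5,-378,27]);ax=80*np.array([np.cos(.83),np.sin(.83),0])
emap("pics/side19.png","side",(250,315,235,295),m,m+ax)
emap("pics/top19.png","top",(365,425,200,255),m,m+ax)
E
```

```text
t 27.9 pos [ 523.9 -209.   198.7] rpy [ 3.14e+00 -1.00e-03  8.25e-01] w 85.6 F [ 0.1 -0.3 -0.5] q [ 0.42  0.52 -0.13  1.78  0.09  0.84 -0.5 ]
-> [ 437.5 -377.    14. ] row [-18.22   5.02  18.46] yaw -0.6
side 250 235
.........................#........#..............................
..................................#..............................
.........................##........#.............................
..........................##.......#.............................
...........................#.......#.............................
...........................##......#.............................
............................##.....##............................
.............................###....##...........................
...............................##....#...........................
................................##...##..........................
.................................##...##........................#
..................................##...##......................##
...................................##...###..................###.
.........................
[... 5743 characters left out ...]
........##..................#
..........................#mm.........##....................
...........................##.......###.....................
............................##.....##.......................
.............................##...##........................
...............####...........##.#..........................
..............##..##............#.##........................
...#........###..##................##....................###
....########....##..................##...................#..
.##...........###.....................###................###
..#####..#.###...........................###................
.......####................................#................
```

```bash
python3 - <<'E'
from h import *
s=load("pics/side19.pkl");d=load("pics/top19.pkl")
for q in((386,210),(373,224),(396,249),(413,234)): print("top",onz(d,q,27).round(1))
for q in((262,268),(273,285),(288,250),(300,265)): print("side",onz(s,q,27).round(1))
m=np.array([430,-386,27]);ax=80*np.array([np.cos(.84),np.sin(.84),0])
emap("pics/top20.png","top",(365,425,200,255),m,m+ax)
emap("pics/side20.png","side",(250,315,240,295),m,m+ax)
E
```

```text
top [ 496.9 -343.3   27. ]
top [ 462.8 -313.    27. ]
top [ 405.2 -368.7   27. ]
top [ 441.7 -408.5   27. ]
side [ 406.3 -366.5   27. ]
side [ 445.  -408.6   27. ]
side [ 462.5 -303.4   27. ]
side [ 502.3 -342.5   27. ]
top 365 200
...................##.##..##..##..#..##..#..................
.......................##...#..#..###...#...................
.....................#..##...###....#.##....................
.................#..###...#........##.......................
...................##.....#..#....##........................
................####....#.##..#..##.........................
................#........###....##..........................
................#....bb....##..##...........................
..............###...bbb.....###.............................
.............##....bbb.........####.........................
............##....b.b#####........##........................
............#....bbb##...##........#######..................
...........##...b.b##.....##.....##.......###...............
..........##...b.b#....#...####..............###............
........###...
[... 5429 characters left out ...]
m##..........###.....#.....##...#.......
......#.............####mm...........##.......#......##..##......
.....##............................###.......#........##..##.....
.....#............................##.........#.........##..##....
###.##...........................##..........#..........##..#....
#.###..........................###..........#............#...#...
..............................##...........##............##...#..
............................###............#..............##...#.
...........................##.............#................##..##
..........................##..............#.................##..#
........................###..............##..................##..
```

The re-measured ends agree in both views: mouth at about (426,-387), closed end at about (481,-327), 81 mm apart. I'll grip 34 mm from the mouth at (449,-362).

```bash
python3 - <<'E'
from h import *
go((449,-362,60),yaw=0.83)
E
```

```text
t 28.1 pos [ 523.7 -209.7  197.1] rpy [3.142 0.    0.828] w 85.3 F [-0.7  0.   0.3] q [ 0.42  0.53 -0.13  1.78  0.09  0.84 -0.5 ]
-> [ 449 -362   60] row [-16.27   4.78  13.71] yaw -0.1
```

Request:
play_rows(
  series=[
    [-5,1.5,0,0,0],
    [-10,3,0,0,0],
    [-14,4.4,1,0,0],
    [-16.3,4.8,4,0,0],
    [-16.3,4.8,8,0,0],
    [-16.3,4.8,12,0,0],
    [-16.3,4.8,13.7,0,0],
    [-16.3,4.8,13.7,0,0],
  ],
)

```text
clock: 28.9
eef_pos: [443.9, -363.6, 57.0]
tool_rot: [-3.135, 0.002, 0.822]
force: [0.3, 0.0, 0.1]
width: 85.9
```

```bash
python3 - <<'E'
from h import *
go((449,-362,8),yaw=0.83)
E
```

```text
t 28.9 pos [ 443.9 -363.6   57. ] rpy [-3.135e+00  2.000e-03  8.220e-01] w 85.9 F [0.3 0.  0.1] q [ 0.7   0.74 -0.1   1.85  0.12  0.56 -0.23]
-> [ 449 -362    8] row [0.47 0.3  4.9 ] yaw -0.4
```

Request:
play_rows(
  series=[
    [0.2,0,2.5,0,0],
    [0.2,0,4.5,0,0],
    [0.2,0,5.2,0,0],
    [0.2,0,5.2,0,0.2],
    [0.2,0,5.2,0,0.4],
    [0.2,0,5.2,0,1],
    [0.2,0,5.2,0,1],
    [0.2,0,5.2,0,1],
  ],
)

```text
clock: 29.7
eef_pos: [449.9, -362.8, 10.1]
tool_rot: [3.139, 0.0, 0.825]
force: [-1.3, -0.7, 6.6]
width: 49.6
```

Request:
play_rows(
  series=[
    [0,0,0,0,1],
    [0,0,0,0,1],
    [0,0,-3,0,1],
    [0,0,-8,0,1],
    [0,0,-13,0,1],
    [0,0,-18,-8,1],
    [0,0,-20,-16,1],
    [0,0,-20,-24,1],
  ],
)

```text
clock: 30.5
eef_pos: [451.5, -363.7, 213.6]
tool_rot: [3.132, 0.004, 1.25]
force: [-0.4, -0.6, -2.8]
width: 49.8
```

Request:
play_rows(
  series=[
    [0,0,0,-8,1],
    [0,0,0,-16,1],
    [0,0,0,-24,1],
    [0,0,0,-32,1],
    [0,0,0,-40,1],
    [0,0,0,-48,1],
    [0,0,0,-56,1],
    [0,0,0,-64,1],
  ],
)

```text
clock: 31.3
eef_pos: [449.0, -362.3, 209.1]
tool_rot: [-3.141, 0.002, 2.366]
force: [0.2, -0.7, -0.8]
width: 49.6
```

```bash
python3 - <<'E'
from h import *
go(u=(-70,-28),z=200,yaw=2.396)
E
```

```text
t 31.3 pos [ 449.  -362.3  209.1] rpy [-3.141e+00  2.000e-03  2.366e+00] w 49.6 F [ 0.2 -0.7 -0.8] q [ 0.99  0.58 -0.56  1.72  0.37  0.94  1.08]
-> [ 491.  -278.2  200. ] row [2.88 8.95 0.9 ] yaw -1.7
```

Request:
play_rows(
  series=[
    [0,4,0,-1.7,1],
    [1,8,0,-1.7,1],
    [1.5,9,1,-1.7,1],
    [1.5,9,3,-1.7,1],
    [1.5,9,3,-1.7,1],
    [1.5,9,3,-1.7,1],
  ],
)

```text
clock: 31.9
eef_pos: [501.4, -288.1, 178.5]
tool_rot: [-3.141, 0.0, 2.39]
force: [-0.0, 0.9, -1.2]
width: 49.3
```

```bash
python3 - <<'E'
from h import *
go(u=(-26,-28),z=165,yaw=2.396)
n=np.load("unit.npz"); from cell import status
p=status.read_state()["eef_pos"]; ux=np.r_[n["R"]@[1,0],0]
print("unit",n["R"].T@(p[:2]-n["t"]))
c=p+[0,0,17]
emap("pics/side21.png","side",(250,340,190,260),c+34*ux,c-46*ux)
E
```

```text
t 31.9 pos [ 501.4 -288.1  178.5] rpy [-3.141  0.     2.39 ] w 49.3 F [-0.   0.9 -1.2] q [ 0.82  0.62 -0.55  1.75  0.4   0.89  0.91]
-> [ 523.4 -308.1  165. ] row [-2.97  0.05  1.35] yaw -0.3
unit [-55.73084348 -28.24582928]
side 250 190
..............................#....#.....bbbb.bb......................###.......#.......#.
.............................##...#....bb.......b..................###..........#.....##..
............................##....#...b.........bb....##..........##............#...##.##.
.....................########.....#.bb...........b..##.##.........#.............##.##...##
....................##............#b.............b.##...#.........#..............##......#
....................#.............b..............b##....#........##......................#
.....................#..........#.b.............b##....##.....##.#......................#.
.....................#.....#....#b.#............b#....##......#..#......................#.
.....................#....####..b..#...........b#.......#.....#..#......................##
......................#..##..#..b##........
[... 4807 characters left out ...]
............##..............#...............##.#.....##....##..
........................................##.............#.............#.#.#..#....##...#...
.........................................##..........#..#...........##.#..#..##...#..##...
..........................................#..........#..##.........##...#..#...#....##....
..........................................##.........#.#.#.......###.#...#......#..##.....
...........................................##...#...####.#.......#..#..#..#...#...##......
............................................#....#..#..###.......##..#..#........##.......
............................................##....#.#.............##......#..##..#........
```

The mouth circle matches the image edges, so the beaker is held level with its mouth towards the housing. Now I'll lever it up on the front edge.

Request:
play_rows(
  series=[
    [-2.9,0,1,0,1],
    [-2.9,0,3,0,1],
    [-2.9,0,4,0,1],
    [-2.9,0,4,0,1],
    [-2.9,0,4,0,1],
  ],
)

```text
clock: 32.45
eef_pos: [523.1, -307.1, 138.7]
tool_rot: [3.141, 0.0, 2.391]
force: [0.6, -0.2, -0.7]
width: 49.8
```

```bash
python3 - <<'E'
from h import *
go(u=(-27,-28),z=122,yaw=2.396)
E
```

```text
t 32.45 pos [ 523.1 -307.1  138.7] rpy [3.141 0.    2.391] w 49.8 F [ 0.6 -0.2 -0.7] q [ 0.8   0.7  -0.52  1.71  0.44  0.85  0.91]
-> [ 522.6 -307.4  122. ] row [ 0.01 -0.05  1.67] yaw -0.3
```

Request:
play_rows(
  series=[
    [0,0,0.6,0,1],
    [0,0,1.1,0,1],
    [0,0,1.5,0,1],
    [0.1,0,1.8,0,1],
    [0.15,0,2.1,0,1],
    [0.2,0,2.4,0,1],
    [0.2,0,2.4,0,1],
  ],
)

```text
clock: 33.15
eef_pos: [513.7, -298.4, 113.3]
tool_rot: [-3.137, -0.019, 2.393]
force: [-16.2, 14.5, 15.4]
width: 47.5
```

```bash
python3 - <<'E'
from h import *
go(u=(-30,-28),z=105,yaw=2.396)
n=np.load("unit.npz"); from cell import status
p=status.read_state()["eef_pos"]; ux=np.r_[n["R"]@[1,0],0]; a=np.radians(38); v=ux*np.cos(a)+[0,0,np.sin(a)]
c=p+[0,0,17]
emap("pics/side22.png","side",(260,335,190,245),c+34*v,c-46*v)
E
```

```text
t 33.15 pos [ 513.7 -298.4  113.3] rpy [-3.137 -0.019  2.393] w 47.5 F [-16.2  14.5  15.4] q [ 0.79  0.73 -0.5   1.74  0.46  0.81  0.89]
-> [ 520.4 -305.3  105. ] row [-0.98 -0.04  0.82] yaw -0.2
side 260 190
......................#..##.#....###..................####.......##...#....
.....................#..##..#......####..............##...........##..#....
....................#..##...#...#......#####....#####.....#....###.##.#...#
......................##....#...#...........####..........#....#.........##
.....................##.....#...##.......................##....#.....##.##.
....................##......#....##...##...........####.##.....#..##..##...
...................##.......#.....##....###########....##......#.##....#...
..................##........#......####..............###.......#.......#...
.............###.##..........#........###.........####.........#..#....#...
............#...##...........#...........#########.............#..##..#....
...........#..##.............#.................................##..#..#....
..........#..##...##.........#.........................
[... 2588 characters left out ...]
...m...###.###..
...............#........#......#bb##.#...bbm..................m.....###...#
...............##........#.....##.bbbbbbb#.m.................m#..........##
................##.......#......##...#......m................m........#.##.
.................#.......#.......##.........m...............m.......#..##.#
.................##......#.........####......m.............m..##....#..#...
..................##......#...........###....m.............m.##.##..####...
...................###....##............###...mm.........mm.##....##.......
.....................##....#..............###...mm.....mm...#............##
......................##...##...............##....mmmmm#...##...........##.
```

The push-back shows something (the leaf rail) sticks out about 9 mm in front of the housing. The beaker has reached about 38° as the model predicts. I'll back off 1 cm and keep going down.

Request:
play_rows(
  series=[
    [0.5,0,0,0,1],
    [1.0,0,0.2,0,1],
    [1.0,0,0.6,0,1],
    [1.0,0,1.0,0,1],
    [1.0,0,1.4,0,1],
    [1.0,0,1.8,0,1],
    [1.0,0,1.8,0,1],
  ],
)

```text
clock: 33.9
eef_pos: [504.8, -290.8, 93.4]
tool_rot: [-3.136, -0.023, 2.393]
force: [-15.5, 15.4, 5.3]
width: 43.2
```

```bash
python3 - <<'E'
from h import *
go(u=(-38,-28),z=95,yaw=2.396)
n=np.load("unit.npz"); from cell import status
p=status.read_state()["eef_pos"]; ux=np.r_[n["R"]@[1,0],0]; a=np.radians(65); v=ux*np.cos(a)+[0,0,np.sin(a)]
print("unit",n["R"].T@(p[:2]-n["t"]))
c=p+[0,0,17]
emap("pics/side23.png","side",(260,335,190,250),c+34*v,c-46*v)
E
```

```text
t 33.9 pos [ 504.8 -290.8   93.4] rpy [-3.136 -0.023  2.393] w 43.2 F [-15.5  15.4   5.3] q [ 0.78  0.74 -0.49  1.78  0.48  0.76  0.86]
-> [ 514.6 -299.9   95. ] row [-1.33 -0.01 -0.19] yaw -0.2
unit [-51.33469369 -27.86301366]
side 260 190
......................#.#...#.....................#.....#..#..........#....
.....................#..##..##...................#.....##..##.........#....
....................#....#...###......................##....###.......#...#
......................#..#.....##...................###.......##......##.##
.....................##..#......####.............####..........##......##..
....................##....#.........#####....####......#....##..##.........
...................##.....#...#..........####..........###.#.....##........
..................##......#...##..................##..##...#...#..##.......
.............###.##.......#....##...##.........###..###....#####...##......
............#...##........#.....###...#########....##......##.#....#.......
...........#..##..........#.......###............###.......#.......#.......
..........#..##........
[... 3000 characters left out ...]
#..##....#..#...
..................##......#....b..#.......#.....b....#...##..##.##..####...
...................###....##....bb#.......##..#b#....##.#...##....##.......
.....................##....#......b........##.b.#####.##...##............##
......................##...##.....bb........bb#...........##............##.
.......................##...##....#.bb.bbbbb..####......###.............#..
........................##...##....#..............##...##...............#..
.........................##...###...#................###................###
..........................##....##.##..............###............###......
...........................#.....####.............##..............#.#......
```

Request:
play_rows(
  series=[
    [0.5,0,0,0,1],
    [1.0,0,0,0,1],
    [1.5,0,0,0,1],
    [3,0,0,0,1],
    [5,0,0,0,1],
    [6,0,0,0,1],
    [6,0,0,0,1],
  ],
)

```text
clock: 34.65
eef_pos: [470.1, -257.5, 96.3]
tool_rot: [-3.141, 0.0, 2.392]
force: [0.3, -0.3, -1.2]
width: 43.1
```

```bash
python3 - <<'E'
from h import *
go(u=(-38,-28),z=95,yaw=2.396)
n=np.load("unit.npz"); from cell import status
p=status.read_state()["eef_pos"]; ux=np.r_[n["R"]@[1,0],0]; a=np.radians(60); v=ux*np.cos(a)+[0,0,np.sin(a)]
print("unit",n["R"].T@(p[:2]-n["t"]))
c=p+[0,0,17]
emap("pics/side24.png","side",(245,320,190,250),c+34*v,c-46*v)
s=load("pics/side24.pkl"); im=s["img"].astype(int)
for y in range(205,256,2): print(y,"".join("#" if x.mean()<55 else chr(97+min(25,int((x.mean()-55)/7))) for x in im[y,245:330]))
E
```

```text
t 34.65 pos [ 470.1 -257.5   96.3] rpy [-3.141  0.     2.392] w 43.1 F [ 0.3 -0.3 -1.2] q [ 0.76  0.68 -0.47  1.94  0.49  0.65  0.79]
-> [ 514.6 -299.9   95. ] row [-6.15 -0.08  0.14] yaw -0.2
unit [-99.45428337 -26.94911426]
side 245 190
.............................#.................................###..#..##..
.............................#......................................#..#...
.............................#...............................###....#......
.............................#...............................#.#...##......
.............................#...............................#.#...#.......
.............................#...............................###...#.......
.............................#....................................#........
.............................#....................................#........
............................#..##.................................#........
............................#...#................................#.........
...........................#....#...............................##.........
.........................
[... 5338 characters left out ...]
wwwwwwxwwwwwwwwwwvtqnljjjhc##############################agkmortspoppm
243 wwwwwwwwwwwwwwwwwwwwwwwwwwwwwwxwwwvtspljjic############################cioruvwwwwvwww
245 wwwwwwwwwwwwwwwwwwwwwwwwwwwwwwwwwwwwwvrnjhfda#######################afmqtvwwxxxwwwwww
247 wwwwwwwwwwwxwwwwwwwwwwwwwwwwwwwwwwwwwwvtplihggdb##################fkpsvwwwwwwwwwwwwww
249 wwwwwwwwwwwxwwwwwwwwwwwwvvwwwwwwwwwwwwwwvtpljjjjhgfdb###a####behlpsvwwwwwwwwwwwwvrptw
251 wwwwwwwwwwwwwwwwwwwwwwwwwwwwwwwwwwwwwwwwwwvrnliijkkkjihijjjijnqtvwwwwwwwwwwwwwtqstroq
253 wwwwwwwwwwwwwwwwwwwvvwwwwwwwwwwwwwwwvuttutuusplihjkkkkkklmoqsuwwwwwwwwwwwvutppstppstr
255 wwwwwxwwwxwwwwwwwwvvwwwwwwwwwwwvtrqqpoooonnppoonljjkkkkmpsuurpruwwwwwwvvvspstrnosrnos
```

```bash
python3 - <<'E'
from h import *
s=load("pics/side24.pkl"); n=np.load("unit.npz")
p=np.array([470.1,-257.5,96.3]);ux=np.r_[n["R"]@[1,0],0];t=np.linspace(0,6.28,90)
for off in(0,8):
  for deg in(50,60,70,80,90,100):
    a=np.radians(deg);v=ux*np.cos(a)+[0,0,np.sin(a)];c=p+[0,0,17]+off*v
    A=np.cross(v,[.3,.2,.1]);A/=np.linalg.norm(A);B=np.cross(A,v);o=27*(np.outer(np.cos(t),A)+np.outer(np.sin(t),B))
    m=proj(s,c+34*v+o);b=proj(s,c-46*v+o)
    print(off,deg,"mouth x",m[:,0].min().round(),m[:,0].max().round(),"y",m[:,1].min().round(),m[:,1].max().round(),"| bot x",b[:,0].min().round(),b[:,0].max().round(),"y",b[:,1].min().round(),b[:,1].max().round())
E
```

```text
0 50 mouth x 287.0 307.0 y 207.0 229.0 | bot x 277.0 296.0 y 208.0 229.0
0 60 mouth x 285.0 306.0 y 205.0 227.0 | bot x 278.0 298.0 y 211.0 231.0
0 70 mouth x 284.0 305.0 y 204.0 224.0 | bot x 280.0 300.0 y 214.0 233.0
0 80 mouth x 282.0 304.0 y 203.0 222.0 | bot x 281.0 302.0 y 217.0 235.0
0 90 mouth x 281.0 303.0 y 202.0 219.0 | bot x 283.0 303.0 y 220.0 237.0
0 100 mouth x 280.0 301.0 y 201.0 217.0 | bot x 285.0 305.0 y 222.0 238.0
8 50 mouth x 288.0 308.0 y 207.0 229.0 | bot x 278.0 297.0 y 208.0 229.0
8 60 mouth x 286.0 307.0 y 205.0 226.0 | bot x 279.0 299.0 y 211.0 231.0
8 70 mouth x 284.0 306.0 y 203.0 223.0 | bot x 280.0 300.0 y 213.0 232.0
8 80 mouth x 282.0 304.0 y 201.0 220.0 | bot x 281.0 302.0 y 215.0 234.0
8 90 mouth x 281.0 302.0 y 200.0 218.0 | bot x 283.0 303.0 y 218.0 235.0
8 100 mouth x 279.0 301.0 y 199.0 215.0 | bot x 284.0 305.0 y 220.0 236.0
```

The silhouette shows the beaker mouth-up at roughly 67° elevation, about 23° from upright. That is within the roughly 37° at which it rights itself on its base. I'll move over the pad and lower it until it touches.

Request:
play_rows(
  series=[
    [-1,1.4,0,0,1],
    [-2.1,2.7,1,0,1],
    [-2.1,2.7,2.4,0,1],
    [-2.1,2.7,3,0,1],
    [-2.1,2.7,3,0,1],
  ],
)

```text
clock: 35.2
eef_pos: [502.3, -252.8, 64.5]
tool_rot: [-3.14, -0.003, 2.39]
force: [-0.1, -0.7, -1.1]
width: 43.2
```

Request:
play_rows(
  series=[
    [0,0,0.4,0,1],
    [0,0,0.8,0,1],
    [0,0,1.0,0,1],
    [0,0,1.0,0,1],
  ],
)

```text
clock: 35.6
eef_pos: [504.0, -252.7, 55.9]
tool_rot: [-3.141, -0.0, 2.391]
force: [-0.3, -0.2, -0.4]
width: 43.2
```

Request:
play_rows(
  series=[
    [0,0,0.2,0,1],
    [0,0,0.4,0,1],
    [0,0,0.5,0,1],
    [0,0,0.5,0,1],
  ],
)

```text
clock: 36.0
eef_pos: [504.8, -252.7, 52.6]
tool_rot: [-3.141, 0.002, 2.391]
force: [-3.1, 1.8, 11.9]
width: 43.3
```

Request:
play_rows(
  series=[
    [0,0,0.2,0,1],
    [0,0,0.4,0,1],
    [0,0,0.5,0,1],
    [0,0,0.5,0,1],
  ],
)

```text
clock: 36.4
eef_pos: [506.1, -253.5, 51.9]
tool_rot: [-3.14, 0.006, 2.391]
force: [-10.3, 2.6, 46.5]
width: 43.3
```

Request:
play_rows(
  series=[
    [0,0,-0.5,0,1],
    [0,0,-0.7,0,1],
    [0,0,-0.7,0,1],
  ],
)

```text
clock: 36.7
eef_pos: [504.4, -252.7, 53.1]
tool_rot: [3.141, 0.0, 2.391]
force: [-0.8, 1.7, 3.7]
width: 43.3
```

```bash
python3 - <<'E'
from h import *
go(u=(-79,0),z=52)
s=save("side","pics/side25.png"); n=np.load("unit.npz"); from cell import status
p=status.read_state()["eef_pos"];print("unit",n["R"].T@(p[:2]-n["t"]))
im=s["img"].astype(int)
for y in range(195,256,2): print(y,"".join("#" if x.mean()<55 else chr(97+min(25,int((x.mean()-55)/7))) for x in im[y,265:335]))
ux=np.r_[n["R"]@[1,0],0];t=np.linspace(0,6.28,90)
for deg in(60,70,80,90):
    a=np.radians(deg);v=ux*np.cos(a)+[0,0,np.sin(a)];w=ux*np.sin(a)-np.array([0,0,np.cos(a)])
    pv=p+[0,0,17]; k=(pv[2]-11-27*np.cos(a))/np.sin(a)  # dist pivot->bottom if corner on pad
    A=np.cross(v,[.3,.2,.1]);A/=np.linalg.norm(A);B=np.cross(A,v);o=27*(np.outer(np.cos(t),A)+np.outer(np.sin(t),B))
    m=proj(s,pv+(80-k)*v+o);b=proj(s,pv-k*v+o)
    print(deg,k.round(),"mouth x",m[:,0].min().round(),m[:,0].max().round(),"y",m[:,1].min().round(),m[:,1].max().round(),"| bot x",b[:,0].min().round(),b[:,0].max().round(),"y",b[:,1].min().round(),b[:,1].max().round())
E
```

```text
t 36.7 pos [ 504.4 -252.7   53.1] rpy [3.141 0.    2.391] w 43.3 F [-0.8  1.7  3.7] q [ 0.69  0.77 -0.43  1.88  0.53  0.61  0.74]
-> [ 503.4 -251.5   52. ] row [0.15 0.01 0.11] yaw 0
unit [-7.76357651e+01 -6.12679089e-02]
195 qqrrrrsrssrrrqpruwwwxwwsi#####bdeddddcccccddeeedb######bfgeb##cjrvwwww
197 qqrrrssssrrqpsvwwwxwxwwuk########bccdeeeeedcca##########ba#####jtwxxxx
199 rsrssssrolosvwwwwwxwwwwunb##############################aaa###fpvxxxwx
201 sssssrpnpsutuvwwxwwwwwwvqf###################################bmuwxxxxx
203 ssrrpoquwwwwvuuuvwwwwwwwuma############################dgb###jswxxxxxx
205 rrqpruwwwxwwxwwvvuuvwwwwvpe###########################aing##fpvxxxxwxx
207 qpruwwwwwwwwwwxxwwvuuuvwumb################################bmvwwxwwxww
209 svwxwwxwxwxwwwwwwwwwwvutpf################################akswxxxxxwxx
211 wwxwwwwwxxwwwwwwwxwwwwwuofba##########################chijntwxxxxwxxxw
213 wwwwwwwwwwwxwwwwvuuvwuqlgcb################egb#######eouwwwwxxxwxwxxxv
215 wwwwwwwwxwwwwwvrkeflmiecbbdea############cioqh######cmtwxwxxxxxxxxwxwv
217 wwwwwwwwwwwwwwvneabbbbbabdmrj###########fjklkc###
[... 1050 characters left out ...]
flqtvwwxwwwxwwwwvrlge
247 wwwwwwwwwwwwwwwwwwvtplihhgda##############a###djpsvwwwwwwwwwwwwwwvsomm
249 wwwwvwvwwwwwwwwwwwwwvtpmjjjfdcba##########afkosvwwwwwwwwwwwwvrptvwwvvv
251 wwwwwwwwwwwwwwwwwwwwwwvrnlhfeeeeedeeddeeglpsuwwwwwwwwwwwwvtqstroquvwww
253 vwwwwwwwwwwwwwwwwwwwwwwvtqmigeeeeeeefhlpruvwwwwwwwwwwvutpostppsurosvwv
255 wwwwwwwwwwwwwwwwwwwwwvvwvtpnliffeefinruurpruwwwwwwvvvspstrnpssnostropj
60 53.0 mouth x 299.0 319.0 y 216.0 236.0 | bot x 291.0 310.0 y 221.0 240.0
70 53.0 mouth x 298.0 318.0 y 215.0 235.0 | bot x 293.0 312.0 y 224.0 242.0
80 55.0 mouth x 297.0 317.0 y 214.0 233.0 | bot x 295.0 314.0 y 227.0 245.0
90 59.0 mouth x 296.0 316.0 y 215.0 232.0 | bot x 297.0 316.0 y 231.0 248.0
```

The mouth is about 60–65° up and the rim corner is touching the pad. With the corner held by pad friction, I'll swing the grip back and down to bring the beaker upright, then release.

Request:
play_rows(
  series=[
    [0.2,0,0.1,0,1],
    [0.5,0,0.1,0,1],
    [0.9,0,0.15,0,1],
    [1.4,0,0.25,0,1],
    [1.85,0,0.35,0,1],
    [2.3,0,0.5,0,1],
    [2.5,0,0.6,0,1],
  ],
)

```text
clock: 37.45
eef_pos: [485.3, -234.8, 46.7]
tool_rot: [-3.141, -0.001, 2.391]
force: [0.6, -1.3, 4.7]
width: 41.8
```

```bash
cat > fitb.py <<'E'
from h import *
from cell import status
def look(tag,degs=(60,70,80,90),dump=True,x0=255,x1=330,y0=203,y1=257,pv=None):
    s=save("side",f"pics/{tag}.png"); n=np.load("unit.npz")
    p=status.read_state()["eef_pos"];print("unit",(n["R"].T@(p[:2]-n["t"])).round(1))
    im=s["img"].astype(int)
    for y in range(y0,y1,2): print(y,"".join("#" if x.mean()<55 else chr(97+min(25,int((x.mean()-55)/7))) for x in im[y,x0:x1]))
    ux=np.r_[n["R"]@[1,0],0];t=np.linspace(0,6.28,90)
    q=p+[0,0,17] if pv is None else np.array(pv,float)
    for deg in degs:
        a=np.radians(deg);v=ux*np.cos(a)+[0,0,np.sin(a)]
        k=(q[2]-11-27*abs(np.cos(a)))/np.sin(a)
        A=np.cross(v,[.3,.2,.1]);A/=np.linalg.norm(A);B=np.cross(A,v);o=27*(np.outer(np.cos(t),A)+np.outer(np.sin(t),B))
        m=proj(s,q+(80-k)*v+o);b=proj(s,q-k*v+o)
        print(deg,k.round(),"mouth x",m[:,0].min().round(),m[:,0].max().round(),"y",m[:,1].min().round(),m[:,1].max().round(),"| bot x",b[:,0].min().round(),b[:,0].max().round(),"y",b[:,1].min().round(),b[:,1].max().round())
E
python3 - <<'E'
from fitb import *
go(u=(-105,0),z=47)
look("side26")
E
```

```text
t 37.45 pos [ 485.3 -234.8   46.7] rpy [-3.141e+00 -1.000e-03  2.391e+00] w 41.8 F [ 0.6 -1.3  4.7] q [ 0.66  0.75 -0.41  1.95  0.55  0.55  0.7 ]
-> [ 484.3 -233.9   47. ] row [ 0.13 -0.01 -0.03] yaw 0
unit [-1.039e+02  1.000e-01]
203 rrrrrrrssssrrrporuwwwwvvuuvvqg#################################jtwwxwwxxxxx
205 rrrrrrrrssrrqpruwwwwwwwwwvusldba#############################bgpvwxwxxxwxwx
207 rrrrrrsrrrppruwwxwwwwwwwwwtogcb################bd########blpqruwwwwwxxxxxxx
209 rrrrrrqomosvwwwwxwwuqnkorohdbbcb############bhnrsj######aktwwxwxxxxxxxwxxxx
211 rrrrqomptvwwwwxwwwvpf#acdcbbackpi##########eouwwuk#####airvwwxxxxxxwxxwxxwx
213 rrqpoquvwwwwxwwwwxwvqidba###admsla#########ktwwwuk####dfluwwxxwxxxxxxxxwxxx
215 pppruwwwwwwwwwwwwwxwwtme#####cimf#########enuwvtqjfeefggktwwxwwxxxxxwxwxwxx
217 psuwwwwwwwwwwwwwwwwwwwvrkc####b#########dlqrqoljihghhhhhkptwwxwxxxwxwxxxwwx
219 uwwwwwwwwwwwxwwwwwwxwwwwuqh#############gookhggghhhhhhhhhhlrvwwxxxxxxxxxxxx
221 wwwxwwwwwwwwwwwxwwwwwwwxwwsne###########bgjhfgghhhhhhhghgggjpuwxxwxwxxxxxxw
223 wwwwwwwwwwwwwwwwwwwwwxxwwxwvrkc#######cedehgffhhhhhhhghhhgghlswxw
[... 894 characters left out ...]
 wwwwwwwwwwwwwwwwwwwwwwwwwwwwvtplihfdb###################fkotvwwwwwxwwwwwwww
249 wwwwwwxwwwwwwwvvwwwwwwwwwwwwwwvtplifeeddba##########aflpsvwwwwwwwwwwwwvrptv
251 wwwwwwwwwwwvwwwwwwwwwwwwwwwwwwwwtpnkhefeeeddedddeehlpsuwwwwwwwwwwwwvtqstroq
253 wwwwwwwwwvvwwwwwwwwwwwwwwwwwwwwuqoonlifeeeeeefehlpsuvwwwwwwwwwwwutppstppsur
255 wwwwwwwwvvwwwwwwwwxwwwwwvvvwwwvqnnooonlifeeefinruurpruwwwwwwwvvspstrnpsroos
60 45.0 mouth x 294.0 314.0 y 210.0 231.0 | bot x 287.0 305.0 y 215.0 234.0
70 46.0 mouth x 292.0 313.0 y 209.0 228.0 | bot x 288.0 307.0 y 218.0 237.0
80 49.0 mouth x 291.0 312.0 y 208.0 227.0 | bot x 290.0 309.0 y 221.0 239.0
90 53.0 mouth x 290.0 310.0 y 208.0 225.0 | bot x 292.0 311.0 y 225.0 241.0
```

The beaker is now nearly upright on the pad; the rim and base outlines are almost aligned. Releasing it and backing off upwards.

Request:
play_rows(
  series=[
    [0,0,0,0,0.5],
    [0,0,0,0,0.3],
    [0,0,0,0,0],
    [0,0,0,0,0],
    [0,0,0,0,0],
  ],
)

```text
clock: 38.0
eef_pos: [485.7, -235.5, 46.8]
tool_rot: [-3.141, -0.001, 2.391]
force: [-0.2, 0.1, -0.6]
width: 85.3
```

Request:
play_rows(
  series=[
    [0,0,-3,0,0],
    [0,0,-7,0,0],
    [0,0,-12,0,0],
    [0,0,-17,0,0],
    [0,0,-19,0,0],
    [0,0,-19,0,0],
  ],
)

```text
clock: 38.6
eef_pos: [488.0, -236.2, 240.6]
tool_rot: [3.14, 0.007, 2.39]
force: [1.4, 0.4, -0.4]
width: 85.6
```

```bash
python3 - <<'E'
from fitb import *
go(u=(-105,0),z=240)
n=np.load("unit.npz")
look("side27",degs=(85,90,95),pv=np.r_[n["R"]@[-102,0]+n["t"],64])
s=load("pics/side27.pkl")
E
```

```text
t 38.6 pos [ 488.  -236.2  240.6] rpy [3.14  0.007 2.39 ] w 85.6 F [ 1.4  0.4 -0.4] q [ 0.8   0.49 -0.6   1.78  0.33  0.96  0.89]
-> [ 484.3 -233.9  240. ] row [ 0.43 -0.09  0.05] yaw 0
unit [-102.    0.]
203 rrrrrrsssssssrporuwwwwvvuuvwwwwwwxwxwwxwwxwvqjhiknsvwxwwwwwwxwxwxxxwxxwxxwx
205 rrrrrsrsrssrqpruwwwwwwwwwvvuuvwwwxwwwxxwxwwuplknsvwxxwwxwwxxwxxxxxxxxwxwxxx
207 rrrrrrrrrrppsuwwwwwwwwwwwwwwvuuuvwwwwwwwxwwtqprvwwwxwxwwwwxxxxxxxxxxxxwxwxx
209 rrrrrrromosvwwwwwwwwwwwwwwxwwwwvuuuvwwxwwwwwwvwwwxxwxwwxxwwwxxxxxxxxxxxxwxx
211 rrrrqomptvwwwwwwwwxwwwwwxxwxwwwwwwvuuuvwwwxwxxwwwwwwwxwwwxwxxxxwxxxxwxwxxxx
213 rrqpoquvwwwwwxwwwwwwxwxwwwxwxwwwxwwwwuttuvwvutsrrrrttvwwwwxwwxxxxxxxxxxwxxx
215 pppruwwwwwxwwwwwwwwwwwwwwxwwwwwwxwwwwwwvtqpmkiiihhiijlpsvwwxxxxxxxxxxxxxxxx
217 pruwwwwwwwwwwwwwwwwwwxwwxxwwwwwwwwwxwwwuqlhhhhhhihhhhhhjotwxxxxxwxxwxxxxwxw
219 uwwwwwwwwxwwwwwwwwwwwwwxwwwwwwwwxwwwwwtqkgghhhhiihhhhhhgiouwwxxxxwxwxxxxxxx
221 wwwwwwwwwwwxwwwwwwwwwwwwwwxwwwwwwwwwvtqnigghhhhhhihihhhghlrtvwwwxwxxwxxwxwx
223 wwwwwwwwwwwwwwwwwwwwwwwwwwwwwwwwwwuplhimjghhhihiihiihhhhjllkoswxxwxwwwxwxxx
225 wwwwwwwwwww
[... 792 characters left out ...]
wwwwwwwwwwwwwwwwwwwwwwwwvrnjheca###########acccdba#####aflqtvwwwxwxwwwww
247 wwwwwwwxwwwwwwwwwwwwwwwwwwwwvtplifedb##################afkpsvwwwwwwxwwwwwww
249 wwwwwwwwwwwwwwwwwwwwwwwwwwwwwwvqnligeeddba##########dhlosvwwwwwwwwwwwwvrptw
251 wwwwwwwwwwwwvwwwwwwwwwwwwwwwwvtqoonkgeeeeeeeddddeehmqtvwwwwwwwwwwwwvuqstrnq
253 wwwwwwwwwvvwwwwwwwwxwwwxwwwwvrooooonliffeeeeeeehlpsuvwwwwwwwwwwwutppstppsur
255 wwwwwwwwvvwwwwwwwwwwwwwwwwwvrpnnnnoonnligeeefinruvrpruwwwwwwvvuspstrnpsrnos
85 51.0 mouth x 291.0 311.0 y 209.0 226.0 | bot x 291.0 310.0 y 223.0 240.0
90 53.0 mouth x 290.0 311.0 y 209.0 226.0 | bot x 292.0 311.0 y 225.0 242.0
95 51.0 mouth x 290.0 310.0 y 208.0 224.0 | bot x 293.0 312.0 y 226.0 242.0
```

It's standing upright: rim-to-base offset is 16 px, as predicted for 90°. Checking its position on the pad and measuring the pointer and mark.

```bash
python3 - <<'E'
from h import *
s=load("pics/side27.pkl"); n=np.load("unit.npz");u=lambda p:(n["R"].T@(p[:2]-n["t"])).round(1)
print("mouth c",u(onz(s,(303.5,222),91)))
d=save("top","pics/top27.png")
# pad in side view
g=cv2.cvtColor(s["img"],cv2.COLOR_RGB2GRAY);
print("pad side edges expected", proj(s,[np.r_[n["R"]@[-100,0]+n["t"],11]]))
# red / orange in both views from initial pictures
for nm in("top","side"):
    q=load(f"pics/{nm}0.pkl");im=q["img"].astype(int);R,G,B=im[...,0],im[...,1],im[...,2]
    box=np.zeros(R.shape,bool)
    c=proj(q,[np.r_[n["R"]@[50,20]+n["t"],120]])[0].astype(int);box[c[1]-45:c[1]+45,c[0]-45:c[0]+45]=1
    red=box&(R-G>60)&(G-B<25); ora=box&(R-B>60)&(G-B>=25)
    for k,m in(("red",red),("orange",ora)):
        ys,xs=np.nonzero(m)
        if len(xs): 
            P=[u(onz(q,(x,y),121)) for x,y in zip(xs,ys)];P=np.array(P)
            print(nm,k,len(xs),"ux",P[:,0].min(),P[:,0].mean().round(1),P[:,0].max(),"uy",P[:,1].min(),P[:,1].max())
E
```

```text
mouth c [-84.7  -3.3]
pad side edges expected [[301.91722636 233.70712259]]
top red 22 ux 27.0 30.8 33.4 uy 0.7 23.9
top orange 15 ux 81.3 83.2 84.5 uy 28.0 59.2
side red 20 ux 26.9 29.5 33.1 uy -1.3 23.0
```

```bash
python3 - <<'E'
from h import *
s=load("pics/side27.pkl"); s0=load("pics/side0.pkl");n=np.load("unit.npz");u=lambda p:(n["R"].T@(p[:2]-n["t"])).round(1)
print("bottom c",u(onz(s,(304,237),11)))
g=cv2.cvtColor(s0["img"],cv2.COLOR_RGB2GRAY);m=(g<45).astype(np.uint8);k,l,st,c=cv2.connectedComponentsWithStats(m);i=l[234,302];print("pad side0",st[i],c[i],u(onz(s0,c[i],11)))
d=load("pics/top27.pkl");d0=load("pics/top0.pkl")
print("pad px top",proj(d,[np.r_[n["R"]@[-100,0]+n["t"],11]]),"mouth if centred",proj(d,[np.r_[n["R"]@[-100,0]+n["t"],91]]))
im=d["img"].astype(int)
for y in range(180,240,2): print(y,"".join("#" if x.mean()<55 else chr(97+min(25,int((x.mean()-55)/7))) for x in im[y,305:385]))
E
```

```text
bottom c [-87.8  -2. ]
pad side0 [286 221  33  28 663] [301.5852187  234.80392157] [-97.7  -2.9]
pad px top [[341.01782685 212.8264524 ]] mouth if centred [[342.70492525 210.93579283]]
180 qrqrqqrrna#########bdmikjiijja#fjjiiid#bddejkjjjjjjjjjjjjjjjjjjjjjjjjjjjjjjjjjjj
182 rrqrrrrrsi##########gkjkiiijja#gjiijicacedejjjjjjjjjjjjjjjjjjjjjjjjjjjjjjjjjjjjj
184 rrrrrrrqrrmjfaba###aikmkiiijj##jjijihbbcedddddjjjjjjjjjjjjjjjjjjjjjjjjjjjjjjjjjj
186 qrrqrrrrrrrrrrssi##aiikjiiijj##ijiijgbbhhhhhhgjjjjjjjjjjjjjjjjjjjjjjjjjjjjjjjjjj
188 rqrrrrqqqrrrrrrrd##ckikjiiiif##ijiijfcklkkkjjjjjjjiiiijiihhhhhhhihiiiiijijjjjjjj
190 qrrrrrrrrrrrrrrrkb#djikjiiijc#cjjjijfckkkkkjjjijjjiiiijiiihhihihhihhhhhhihhhgiih
192 rrrrrrrqrrrrrrrrsrngjikiiijjc#diiiiidbdkkkkkjkjjjjiiiijjiihhhhhhhhihhihhhihgghii
194 rrrrrqrrrrrrrrrrrrmhijkjiijja#fjjijidbklkkkkjkjijjjiijjjiihihhihhhhihhihhhhgggih
196 rrrrrrrrrrrrrrrrrrighkkjjjjj##jjjjjiddkkkkkkkkjjjkjijjjjiiiihhhihiiihhhhhhggggii
198 rrrrrrrrrrrrrrrrrmdhgkkjjjkj##jjjjjhccdklkkkkkkjjkjjjjijiiiiiihhhihhhhhhhhggfgih
200 rrrrrrrrrrrrrrqmhechgljjjjjg##jjjjkhccdllkkkkkkkjjjjjjijjiiii
[... 934 characters left out ...]
iihiihhhhhhggggggfff
224 rrrrrolorrrrrrngefhkiiiiicejjjjjjjkjkkkkjjjjkjjkjjjjjjjjjjiiiiiihhhhhhghggfggfff
226 rrrrmlorrrrrrrsrngijihiiiijjjjjjkkjjkkkjkkjjjjkjjjjjjjjjjiiiiiihhhhhhhhgggggffff
228 rrqklrrrrrrrrrrrrnkjhihiijjjjjjjkjkkkjjjkjkkjjjjjjjjjjjjjiiiiiiihhhhhhhggggggfff
230 rqmnrrrrrrrrrrrrrljihhijijjjjjkkjjjjkjjjjjjkjjjkjjjjjjjjjiiiiiiihihhhhhggggggfef
232 okorrrrrrrrrrrrrriihhhiijjjjjjjjjjjjkkkjjkjjkjjjjjjjjjjjjiiiiiiihhhhhhhggggfgfff
234 kqrrrrrrrrrrrrrrrihhhiiijjjjjjjjkjjjjjkkjkjkjjjjjjjjjjjjiiiiiiihihhhhhhggggggfff
236 orrrrrrrrrrrrrrrrihhiiiiijjjjjjjjjkkjkjjjkkjjjkjjjjjjjjjjiiiiiiihhhhhhgggggggfff
238 rrrrrrrrrrrrrrrroihhiiiijjjjjjjjkjjjjkjjjjkkjjjjjjjjjjjjjiiiiiihihhhhhgggggggfff
```

The beaker stands about 10–12 mm from the pad centre (limit 23), judged against the pad in the same view. Now the handle.

```bash
python3 - <<'E'
from h import *
go(u=(-15,58),z=230,yaw=0.826)
E
```

```text
t 38.7 pos [ 485.5 -235.7  236.9] rpy [-3.141  0.     2.39 ] w 85.5 F [-0.4  0.3 -0.8] q [ 0.8   0.5  -0.6   1.79  0.33  0.96  0.89]
-> [ 589.8 -252.3  230. ] row [-8.75  5.91  0.68] yaw 89.6
```

Request:
play_rows(
  series=[
    [-1,0.7,0,8,0],
    [-2,1.5,0,16,0],
    [-3,2.2,0,24,0],
    [-4.5,3,0,32,0],
    [-6,4,0,40,0],
    [-7.5,5,0,48,0],
    [-8.7,5.9,0,56,0],
    [-8.7,5.9,0,64,0],
  ],
)

```text
clock: 39.5
eef_pos: [590.6, -251.0, 234.1]
tool_rot: [-3.139, -0.001, 1.269]
force: [0.4, 0.4, 0.2]
width: 85.6
```

Request:
play_rows(
  series=[
    [0,0,0,8,0],
    [0,0,0,16,0],
    [0,0,0,24,0],
    [0,0,0,25.5,0],
    [0,0,0,25.5,0],
  ],
)

```text
clock: 40.0
eef_pos: [589.1, -251.4, 235.4]
tool_rot: [-3.139, 0.002, 0.831]
force: [0.1, 0.1, -0.5]
width: 85.2
```

```bash
python3 - <<'E'
from h import *
go(u=(-15,58),z=150,yaw=0.826)
d=save("top","pics/top28.png");s=save("side","pics/side28.png")
n=np.load("unit.npz");h=np.r_[n["R"]@[-15,58]+n["t"],160]
q=proj(s,[h,h+[0,0,18],h-[0,0,28]]);print(q.round(1))
im=s["img"].astype(int);x0,y0=q[0].astype(int)-[18,22]
for y in range(y0,y0+45): print(y,"".join("#" if v.mean()<55 else chr(97+min(25,int((v.mean()-55)/7))) for v in im[y,x0:x0+40]))
print(x0)
E
```

```text
t 40.0 pos [ 589.1 -251.4  235.4] rpy [-3.139e+00  2.000e-03  8.310e-01] w 85.2 F [ 0.1  0.1 -0.5] q [ 0.45  0.6  -0.15  1.51  0.1   1.04 -0.47]
-> [ 589.8 -252.3  150. ] row [-0.01  0.14  8.54] yaw 0.3
[[339.9 211.9]
 [340.3 207.6]
 [339.4 218.4]]
189 wwxxwxxwvojjkifeegijklmmljkkjjjiea######
190 wxxxxxxwvojkkjggfhiijklmlkkkjjjhfda#####
191 xwxxxxwxvokkjjlnkiijjjjkkkjjkjigffc#####
192 wxxxwwxwvpkkknrtqmjiijijjjjkjjiffgd#####
193 xxxxxxwxwsomnsvwvrliiijijjjkjjifffd#####
194 xxwxxwxxwvtssvwwwunjiiiijjjjjjigffc#####
195 xxxxxxxxxwwwwwwxwuojjijiijjjjjigffb####a
196 xwxxxxwxxxwxwxxwwsnjjjijjjjjjjjhgfb###af
197 xxxxwxxxxxxxxxxwvrmkkjjjjjjkjkkihfa##bfj
198 wxxxxxxwxxxxwxxwvsolkjjjkjjkkklkihcbegij
199 xxxxxxxwxxxxxxxxwvsomlkkkkjkkklmljhgijjj
200 xxxxxxxxxxwxxxwxxwvsrnlkkkjjkkklmmkjjkkj
201 wxxxxxxxwxxxwxxxxxwwvrnmlkjkkjjkkkkjjkjj
202 xwxwxxxxxwxxxxxwxwwwwvsromlkkjkjkjkjkjjk
203 xxwwxxxxxxxxxxxxwxxxxwvusrollkjjjkjkkkkj
204 xxxwwxxwxwwxxxxxxxxxwwvvvvsomljkjjjjjkkj
205 xwxxwxxwxxxxxwxxxxxwvtqruwvsromlkkkjkkjk
206 xxxxxxwxxxxxxxxxxwwurnhjrvwwvsqomlkkkkjj
207 xwwwxwxxxxxwwxwwwvtoidacmuxwwwvsomlkk
[... 477 characters left out ...]
####iswxxxxxxxxxxxxxw
219 xxxwxwwxxxxxwuk########gpuwwxwwxxxxxxxwv
220 xxxxxxwxwxxxwtj#######bhnsvvwwwwwwxxxxvs
221 xxxxxxxwxwxwwrh######bhnqstttuvvwxxxxwsk
222 xxxxxxwxwxxxwska####cinqrssqqsuvwwxxwumb
223 xxwxxxxxxxxxxvqia##cinqsrssrqqsuvwwwvrh#
224 wwxwxxxxxxwwxwvqiceinqrrssssrqqtuvwvrkb#
225 wwxxxwxxxwxxwxwupjjnqrrrrssssrqqsuurkb##
226 wxxxxxxwxwwxxwxwtoloqrrrrrssssrqqrpjb###
227 wxwxxwxxwxxxxxxwvrnpqrrrrrsssssrpnha####
228 uwxxwxxxxxxxxxxwurqrqqrrrrrssssrpkc#####
229 ruwxwxxxwxxxxxxwtprtsqqrrrrrsssrng######
230 nrvwxxxxxwxxxxwvrnortsrqrrrrrrrnga######
231 lnruwwxxxxxwwwwuqmmortsqqrrrrrpi########
232 klnruwwwxxxwwvuspnllostsqqrrrqme########
233 kllnruwwxxwwurrsspnllorsrqqrqng#########
321
```

The handle appears where predicted (centre about (340,214) against (340,213)). Descending and closing on it.

Request:
play_rows(
  series=[
    [0,0.1,3,0.3,0],
    [0,0.1,6,0.3,0],
    [0,0.1,8,0.3,0],
    [0,0.1,8.5,0.3,0],
    [0,0.1,8.5,0.3,0],
    [0,0.1,8.5,0.3,0.3],
    [0,0.1,8.5,0.3,0.6],
    [0,0.1,8.5,0.3,1],
  ],
)

```text
clock: 40.9
eef_pos: [591.2, -252.7, 153.2]
tool_rot: [3.14, -0.001, 0.824]
force: [-0.5, 0.1, 0.6]
width: 44.1
```

Request:
play_rows(
  series=[
    [0,0,0,0,1],
    [0,0,0,0,1],
    [0,0,0,0,1],
    [0,0,0,0,1],
    [0,0,0,0,1],
  ],
)

```text
clock: 41.4
eef_pos: [591.4, -253.1, 152.6]
tool_rot: [3.139, -0.001, 0.823]
force: [2.4, -1.9, 2.5]
width: 7.9
```

```bash
cat > ptr.py <<'E'
from h import *
def ptr(tag):
    n=np.load("unit.npz");u=lambda p:n["R"].T@(p[:2]-n["t"])
    for nm in("top","side"):
        q=save(nm,f"pics/{nm}{tag}.png");im=q["img"].astype(int);R,G,B=im[...,0],im[...,1],im[...,2]
        box=np.zeros(R.shape,bool)
        c=proj(q,[np.r_[n["R"]@[50,20]+n["t"],120]])[0].astype(int);box[c[1]-45:c[1]+45,c[0]-45:c[0]+45]=1
        for k,m in(("red",box&(R-G>60)&(G-B<25)),("orange",box&(R-B>60)&(G-B>=25))):
            ys,xs=np.nonzero(m)
            if len(xs):
                P=np.array([u(onz(q,(x,y),121)) for x,y in zip(xs,ys)]);w=(R-B)[ys,xs].astype(float)
                print(nm,k,len(xs),"ux mean",(P[:,0]*w).sum()/w.sum(),"uy",P[:,1].min().round(1),P[:,1].max().round(1))
                if k=="red":
                    t=P[:,1]>P[:,1].max()-10;print("   near end ux",P[t,0].mean().round(1))
E
python3 - <<'E'
from ptr import *
go(u=(-15,58),z=150,yaw=0.826)
n=np.load("unit.npz");from cell import status
print("unit",n["R"].T@(status.read_state()["eef_pos"][:2]-n["t"]))
ptr("29")
E
```

```text
t 41.4 pos [ 591.4 -253.1  152.6] rpy [ 3.139e+00 -1.000e-03  8.230e-01] w 7.9 F [ 2.4 -1.9  2.5] q [ 0.44  0.69 -0.14  1.6   0.12  0.86 -0.49]
-> [ 589.8 -252.3  150. ] row [-0.05 -0.18  0.26] yaw -0.2
unit [-13.22114186  58.51642658]
side red 20 ux mean 29.40613254684382 uy -1.2 23.0
   near end ux 28.8
```

The handle is gripped at 7.9 mm. Initial pictures put the pointer about 50–52 mm behind the mark. I'll pull 4.8 cm first, then compare pointer and mark directly.

Request:
play_rows(
  series=[
    [0,-0.8,0,0,1],
    [0,-1.6,0,0,1],
    [0,-2.4,0,0,1],
    [0,-3.2,0,0,1],
    [0,-4.0,0,0,1],
    [0,-4.8,0,0,1],
    [0,-4.8,0,0,1],
    [0,-4.8,0,0,1],
  ],
)

```text
clock: 42.3
eef_pos: [558.8, -222.6, 152.7]
tool_rot: [3.133, -0.002, 0.823]
force: [8.0, -6.7, -2.9]
width: 7.6
```

```bash
python3 - <<'E'
from ptr import *
n=np.load("unit.npz");from cell import status
st=status.read_state();print(st["clock"],st["width"],st["force"],"unit",n["R"].T@(st["eef_pos"][:2]-n["t"]))
ptr("30")
q=load("pics/side30.pkl");im=q["img"].astype(int)
c=proj(q,[np.r_[n["R"]@[30,22]+n["t"],120]])[0].astype(int);print(c)
for y in range(c[1]-10,c[1]+12): print(y," ".join("%3d,%3d,%3d"%tuple(v) if v[0]-v[2]>35 else "     .     " for v in im[y,c[0]-8:c[0]+12]))
E
```

```text
42.3 7.637227370103354 [ 8.0363304  -6.65356482 -2.9222624 ] unit [-57.89699712  58.78128304]
top red 17 ux mean 30.50273538395861 uy 0.7 16.2
   near end ux 31.3
side red 19 ux mean 29.60311574062642 uy -1.2 23.0
   near end ux 28.8
side orange 12 ux mean 33.021890037649946 uy 32.5 45.8
[339 240]
230      .           .           .           .           .           .           .           .           .           .           .           .           .           .           .           .           .           .           .           .     
231      .           .           .           .           .           .           .           .           .           .           .           .           .           .           .           .           .           .           .           .     
232      .           .           .           .           .           .           .           .           .           .           .           .           .           .           .           .           .           .           .           .     
233      .           .           .           .           .           
[... 3861 characters left out ...]
       .           .           .           .           .           .           .           .           .           .           .           .           .           .           .           .           .           .     
250      .           .           .           .           .           .           .           .           .           .           .           .           .           .           .           .           .           .           .           .     
251      .           .           .           .           .           .           .           .           .           .           .           .           .           .           .           .           .           .           .           .
```

The pull gave 44.7 mm of travel. Combining both views and allowing for the pointer standing about 9 mm above the top, the needed travel is about 51 mm. Pulling about 6.5 mm more.

Request:
play_rows(
  series=[
    [0,-0.3,0,0,1],
    [0,-0.6,0,0,1],
    [0,-0.68,0,0,1],
    [0,-0.68,0,0,1],
    [0,-0.68,0,0,1],
    [0,-0.68,0,0,1],
    [0,-0.68,0,0,1],
    [0,-0.68,0,0,1],
  ],
)

```text
clock: 43.2
eef_pos: [554.3, -218.5, 152.7]
tool_rot: [3.132, -0.002, 0.822]
force: [9.0, -7.2, -3.6]
width: 8.0
```

```bash
python3 - <<'E'
from ptr import *
n=np.load("unit.npz");from cell import status
st=status.read_state();print(st["clock"],st["width"],st["force"],st["eef_pos"],"unit",n["R"].T@(st["eef_pos"][:2]-n["t"]))
ptr("31")
q=load("pics/side31.pkl");im=q["img"].astype(int);c=(339,240)
for y in range(232,250): print(y,"".join("." if v[0]-v[2]<=35 else ("R" if v[1]-v[2]<18 else "o") for v in im[y,325:360]))
q=load("pics/top31.pkl");im=q["img"].astype(int)
m=proj(q,[np.r_[n["R"]@[30,20]+n["t"],120]])[0].astype(int);print(m)
for y in range(m[1]-12,m[1]+12): print(y,"".join("." if v[0]-v[2]<=30 else ("R" if v[1]-v[2]<18 else "o") for v in im[y,m[0]-15:m[0]+20]))
b=proj(load("pics/side31.pkl"),[np.r_[n["R"]@[-88,-2]+n["t"],11]]);print(b)
im=load("pics/side31.pkl")["img"].astype(int)
for y in range(207,250,2): print(y,"".join("#" if v.mean()<55 else chr(97+min(25,int((v.mean()-55)/7))) for v in im[y,280:330]))
E
```

```text
43.2 8.018415264640838 [ 9.03438916 -7.1971394  -3.62655063] [ 554.31215665 -218.52209946  152.66198593] unit [-63.97164409  58.78509287]
top red 22 ux mean 30.681076009509827 uy 0.7 23.9
   near end ux 31.2
side red 20 ux mean 29.530653507892907 uy -1.3 23.0
   near end ux 28.8
side orange 22 ux mean 26.655823008899272 uy 32.4 61.3
232 ......................RRoooo.......
233 .....................Rooooo........
234 ....................Roooo..........
235 ..................RoooR............
236 .................ooooR.............
237 ................oooo...............
238 ................Roo................
239 ..............RRR..................
240 ............RRRRR..................
241 ...........RRRRR...................
242 ..........RRRRR....................
243 ........RRRRR......................
244 .......RRRRR.......................
245 .......RRRR........................
246 .......RRRR........................
247 ........RR.........................
248 ...................................
249 ...................................
[378 161]
149 ...............................
[... 1464 characters left out ...]
b#adjlkihhhhhhiihhhikmlhccjquwxwwxxxxxww
227 wwutqnkgb####bfillkkjjiiiijkllkjhfb##ekquwxxxxxxxx
229 tqnlkjfa#####aeghijklllllmlkjihggfa###cjmruwwxwwwx
231 nlkkkga#######dgghhhhhihhhhhhhhhgfb####ejlnruwwxxw
233 mllkic########cfghhhihhhhhhhhhgggfa####bhkllnrvwwx
235 klkkf#########bfghhhhhhhhhhhhhhggfa####chkllllnruw
237 kllkhb########afghhhhhhhhihhhhhhgfa####cillllmmpsu
239 kijkje#########dghhhhhhhhhhhhhhgfd####agkllnpsuvuq
241 nljjjhc#########eghhhhhhhhhhhhgfca###afkmoruvwwvsn
243 tspljjid#########beghhhhhhhhhfba####bgkmqtwwwwwwww
245 wwvrnjhfca###########bcddcba######cgkmnnqvwxwwwwww
247 wwwvtpligedb###################cfilmnoooqvwwwwwwww
249 wwwwwuqnlifeedcb##########adfgilmnpqpnoopuwwwvrptv
```

The pointer now lines up with the mark in the side view, travel 50.75 mm, and the beaker is unchanged. Holding briefly, then handing in.

Request:
play_rows(
  series=[
    [0,0,0,0,1],
    [0,0,0,0,1],
    [0,0,0,0,1],
    [0,0,0,0,1],
    [0,0,0,0,1],
    [0,0,0,0,1],
  ],
)

```text
clock: 43.9
eef_pos: [554.3, -218.5, 152.7]
tool_rot: [3.132, -0.002, 0.823]
force: [9.1, -7.9, -4.0]
width: 7.9
```

```bash
python3 - <<'E'
from cell import status,order
s=status.read_state();print(s["clock"],s["width"],s["force"],s["eef_pos"])
print(order.finish_job())
E
```

```text
43.9 7.889752067436746 [ 9.12433187 -7.90977014 -3.98621067] [ 554.32534124 -218.53834332  152.6966821 ]
the job is handed in; nothing more can be done
None
```

I turned the beaker mouth-up, stood it on the pad and let go. I then pulled the shutter slide out to the red mark and handed the job in at 43.9 s of the 72 s allowed, still holding the handle. No verdict was reported.

- **Method:** the tool can't tilt, so I turned the beaker in stages:
  - tipped it against the housing edge and laid it down on the bench;
  - levered it up on the housing's front edge and swung it upright on the pad before letting go.
- **Beaker:** the side view showed it upright, about 10–12 mm from the pad centre (limit 23 mm). It looked the same after the pull. The arm hid it from the top camera, so its position comes from one view only.
- **Slide:** my estimate of the travel needed was 51 mm, and the gripper measured about 50.8 mm. The gripper was holding about 12 N with the jaws stopped at 8 mm on the handle.
- **Pointer and mark:** the two views disagree by 2–3 mm unless the pointer stands about 9 mm above the housing top. Either way the error is within 4 mm.
- **Setbacks:**
  - The first pivot slipped in the grip.
  - Letting the beaker swing under its own weight failed; it dropped back flat on the bench.
  - I pressed with about 46 N through the fingers when setting it on the pad, and backed off at once.
- **Not checked:** I did not measure the tin, tape roll and marker again at the end. No move was aimed near them.

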